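# Pack slide boxes in the carrier under two retaining bars

## Robot

A 7-joint arm with a two-finger parallel gripper is mounted at the origin on a cart in front of the work surface, level with it; the furniture and walls round the work are solid. World frame = base frame: x ahead of the robot, y to its left, z up, the work surface at z = 0. Lengths are in m, angles in rad, forces in N, time in s.
With the tool pointing down it reaches from about 0.425 to 0.925 m from the base axis. Payload 6.8 kg.
Tool frame: the origin (TCP) lies at the very end of the fingers, on their centre line; the grasp point (between the pads) lies 19 mm behind it; z points along the fingers, y is the direction in which the jaws open and shut (so a half turn about z gives the same grasp; the last joint's range is limited). The gripper opens to 85 mm and grips with 20 to 120 N. Pads are 22 mm wide; open, the fingers measure 114 mm over their backs; the gripper's body (76 mm by 85 mm) begins 54 mm behind the grasp point. The pads swing forward as they close: fully open they stand 13 mm farther back than shut.
Start: joints at [1.122, 0.477, 0.022, 1.555, -0.011, 1.109, -0.083], TCP at [0.226, -0.636, 0.201] pointing down, gripper open.
Joint ranges: [-2.96, 2.96], [-0.34, 2.1], [-1.41, 1.46], [0.24, 2.44], [-1.37, 4.51], [0.17, 1.92], [-2.96, 2.96]. Speed limits (rad/s): [2.39, 2.39, 3.14, 3.14, 3.14, 3.14, 3.14].

## Interface

Orientations are given as a unit quaternion [w, x, y, z].
In Python, from station import bot gives the robot as it stands.
- The arm moves only by the tool move_arm, never from a script. Its argument "commands" is text: rows parted by semicolons, each of 7 numbers parted by spaces: the opening, from 0 (shut) to 1 (fully open), then the shift along the tool's x, y, z in cm, then the turn, a rotation vector about the tool's x, y, z in degrees. In form: gripper tx ty tz rx ry rz; .... A call has 1 to 12 rows; each row shifts and turns the commanded pose from where the row before left it, along the tool's axes as they then stand; what a row does not reach is not made up. A row lasts 1/12 s, in which the tool goes at most 41.7 mm and 7.16 degrees, less where a joint would pass 70% of its speed; a pose out of reach is approached as far as the arm can. A call with a gripper value outside its range is refused whole. The fingers move at their own pace and stop on an object; "force" is the grip in N (left out, the last holds). Time passes only in rows, so rows that do not move let the fingers close. It gives the time, the measured TCP pose, the force and the opening at its end, in the units of the state.
- bot.get_obs(): the state, without advancing time (a new reading comes with each control period).
- bot.read_camera(name): name is "scene" or "top" or "wrist"; returns a dict with "img" (400x640x3 uint8, red, green, blue), "K" (3x3 intrinsics, pixels), "rvec" (rotation vector, rad) and "tvec" (3), from world to camera coordinates, as OpenCV has them; the wrist camera has in their place "hand_eye" (4x4, takes a point from camera to tool coordinates, whose origin is the TCP and whose axes are the flange's). Camera axes: x right, y down, z forward; pixel columns grow to the right and rows downward; lengths in m; the calibration is good to about 2 mm. A picture is of the moment at which its call begins: read the wrist's pose just before it. There is no depth.
- bot.hand_in(): hands the job in, once; it reports no verdict.
The state is a dict: "t": time; "q": joint angles; "joint_vel": joint speeds; "joint_torque": joint torques, N m; "eef_pos": TCP position; "tool_rot": TCP orientation; "contact_force": force on the tool from outside, world axes, zero at the start; "torque": the same for the moment, N m; "gripper_width": opening from 0.0 (shut) to 1.0 (fully open).
Only numpy, scipy, OpenCV 4.12 (cv2) and the standard library are available. Lean on these libraries where they do the work, as an engineer would, in place of code of your own. Each camera call takes 0.05 s, during which the arm holds its last target. There are 200 camera calls.

## Task

Pack the slide boxes for transport: lay every blue slide box that is there flat in a bay of its own in the raised white carrier, lengthwise across it, then take the two retaining bars with the red grips out of the drawer and lay them across the blue end plates over the boxes, one in the front pair of notches and one in the rear pair, grip upwards and resting fully in the notches at both ends, roughly centred. Finish with the drawer fully shut, and do not knock over or push away the two dropper bottles.

Things in the scene. Friction and masses are not known exactly. Their poses are not given: they have to be found in the camera images.
- slide_box_1: Blue card box of microscope slides, closed, solid, 30 (x) x 82 (y) x 28 (z) mm, about 100 g, lying flat on the worktop. Origin: centre of its underside; z up. 2 or 3 of the three boxes are present in a run; an absent one reads None throughout.
- slide_box_2: Blue card box of microscope slides, closed, solid, 30 (x) x 82 (y) x 28 (z) mm, about 100 g, lying flat on the worktop. Origin: centre of its underside; z up. 2 or 3 of the three boxes are present in a run; an absent one reads None throughout.
- slide_box_3: Blue card box of microscope slides, closed, solid, 30 (x) x 82 (y) x 28 (z) mm, about 100 g, lying flat on the worktop. Origin: centre of its underside; z up. 2 or 3 of the three boxes are present in a run; an absent one reads None throughout.
- bar_1: Retaining bar: flat aluminium, 260 mm long (y) x 16 wide (x) x 8 thick, black bands near its ends, about 120 g. On its middle stands a red grip 12 mm thick (x), 44 long (y), from 8 to 33 mm above the underside. Origin: centre of the underside; z up. Two alike, usable either way round; they start in the drawer, side by side along the cabinet's y, grips up, and may slide a little as it moves.
- bar_2: Retaining bar: flat aluminium, 260 mm long (y) x 16 wide (x) x 8 thick, black bands near its ends, about 120 g. On its middle stands a red grip 12 mm thick (x), 44 long (y), from 8 to 33 mm above the underside. Origin: centre of the underside; z up. Two alike, usable either way round; they start in the drawer, side by side along the cabinet's y, grips up, and may slide a little as it moves.
- carrier: Fixed carrier. Origin: under its centre, on the worktop; x across it (+x rear), y along it. White deck 100 (x) x 236 mm (y), floor 40 mm up, three bays along y, 62 mm apart. At y = -113 and +113 mm stand blue end plates 10 mm thick, each with two notches open upwards at x = -26 and +26 mm, 24 mm wide, floor 72 mm above the worktop, pointed teeth beside them up to 91 mm.
- bay_1 (a point): Middle of the floor of the -y end bay of the carrier, 40 mm above the worktop; axes as the carrier's. The bay is 40 mm wide (y) and 92 mm long (x), between ridges and rims 10 mm high, so a box lies in it with its length along x.
- bay_2 (a point): Middle of the floor of the middle bay of the carrier, 40 mm above the worktop; axes as the carrier's. The bay is 40 mm wide (y) and 92 mm long (x), between ridges and rims 10 mm high, so a box lies in it with its length along x.
- bay_3 (a point): Middle of the floor of the +y end bay of the carrier, 40 mm above the worktop; axes as the carrier's. The bay is 40 mm wide (y) and 92 mm long (x), between ridges and rims 10 mm high, so a box lies in it with its length along x.
- front_notches (a point): Midway between the two front notches (x = -26 mm on the carrier), at the height of their floors, 72 mm above the worktop: where the origin of a seated bar belongs. Axes as the carrier's. Boxes lying in the bays end 4 mm lower; an end plate stands 31 mm beside a box in an outer bay.
- rear_notches (a point): The same for the two rear notches (x = +26 mm on the carrier).
- cabinet: Fixed low white cabinet with one drawer, 240 mm deep (x) x 330 wide (y) x 90 high, on the worktop. Origin: under its centre; the drawer front looks towards the cabinet's -x.
- cabinet_drawer0 (a joint): The drawer: 0 shut, grows in metres as it is pulled along the cabinet's -x, stop at 0.165; 1 N of friction, stays where left; starts 0 to 12 mm open. Inside 195 (x) x 288 mm (y), floor 22 mm above the worktop, walls up to 68 mm, front panel up to 78 mm. Shut, its inner front lies at x = -99 mm on the cabinet.
- cabinet_drawer0_handle (a point): Middle of the drawer's steel bow handle; moves with the drawer; axes as the cabinet's. A round bar 11 mm thick along y, 52 mm above the worktop, on two studs 51 mm either side of the middle. Its centre is 35 mm in front of the drawer front: a gap of 29 mm behind the bar, open above and below.
- amber_bottle: Amber dropper bottle, 36 x 36 x 98 mm, standing; a bystander. Origin: centre of its underside.
- blue_dropper: White dropper bottle with a blue cap, 36 x 36 x 98 mm, standing; a bystander. Origin: centre of its underside.
Not all that is in view belongs to the job. What is shaped like the slide_box_3 but purple is not meant.

How it is judged:
By the outcome, as a careful person would: the job done as asked, in the order asked, and still so for the second after the job is handed in, with the robot touching nothing.
Of slide_box_1, slide_box_2, slide_box_3 only 2 to 3 are there at a start; the rules pass over those that are not, and their reading is None.
At some moment in a run one of slide_box_1, slide_box_2, slide_box_3 may be knocked a few centimetres aside while the robot is not near it.
It also fails if it takes over 200 s, if anything falls off the work surface, if the arm or the gripper's body presses on something with over 40 N, if the wrist force passes 120 N, or if a joint passes its speed limit or range.

## Working session

There is one attempt and no reset: what is moved stays moved. The work goes in short steps, Python scripts to look and compute and a tool call to move; the robot and the scene stay as the last step left them, time stands still between calls to the robot, and variables do not carry over. Pictures are saved under pics/ and viewed, about 12 in all and at most 16, crops included, and the job is handed in when it is done.

Besides the shell and the picture viewer there is one more tool, called after "Request:" as a command line: name --argument value ..., lists and objects as JSON in quotes. move_arm: Moves the arm, as the interface text tells. Its arguments: {"type":"object","properties":{"commands":{"type":"string"},"force":{"type":"number"}},"required":["commands"]}

```bash
ls; mkdir -p pics; python3 - <<'E'
from station import bot
import cv2,numpy as np
o=bot.get_obs()
for k in o: print(k,np.round(o[k],3))
for n in("scene","top"):
    c=bot.read_camera(n); cv2.imwrite(f"pics/{n}0.png",c["img"][:,:,::-1]); print(n,c["K"].tolist(),c["rvec"],c["tvec"])
c=bot.read_camera("wrist"); print(c["K"].tolist(),c["hand_eye"])
E
```

```text
pics
t 0.0
q [ 1.122  0.478  0.022  1.556 -0.011  1.109 -0.083]
joint_vel [ 0.     0.001 -0.    -0.002 -0.001 -0.    -0.001]
joint_torque [-1.0000e-03 -5.9644e+01  1.6070e+00 -2.8119e+01  1.2000e-02  9.0000e-03
  0.0000e+00]
eef_pos [ 0.225 -0.636  0.2  ]
tool_rot [-0.001  0.986  0.17  -0.   ]
contact_force [ 0.24   0.252 -0.453]
torque [-0.016 -0.038 -0.012]
gripper_width 1.003
scene [[507.87377881126235, 0.0, 323.43442634186357], [0.0, 507.87377881126235, 195.4422491544521], [0.0, 0.0, 1.0]] [ 1.22880168 -2.39547971  0.83747905] [0.33939718 0.31575775 1.26232056]
top [[469.7465211279477, 0.0, 317.7534920355175], [0.0, 469.7465211279477, 196.92625772607718], [0.0, 0.0, 1.0]] [ 2.20551354 -2.1529085   0.08596532] [0.08729825 0.50400169 1.29273996]
[[345.24581388385593, 0.0, 324.9571186614154], [0.0, 345.24581388385593, 197.07459251384594], [0.0, 0.0, 1.0]] [[-1.72695554e-04 -9.47822764e-01 -3.18797707e-01  8.23033610e-02]
 [ 9.99999973e-01 -2.13804156e-04  9.39558102e-05 -7.53786756e-04]
 [-1.57213730e-04 -3.18797682e-01  9.47822775e-01 -1.72528356e-01]
 [ 0.00000000e+00  0.00000000e+00  0.00000000e+00  1.00000000e+00]]
```

View pics/top0.png

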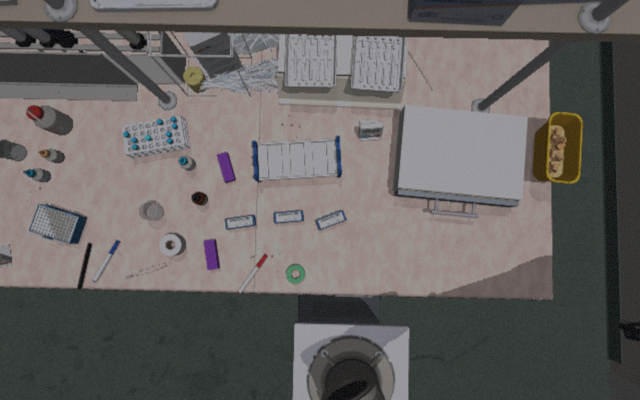

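View pics/scene0.png

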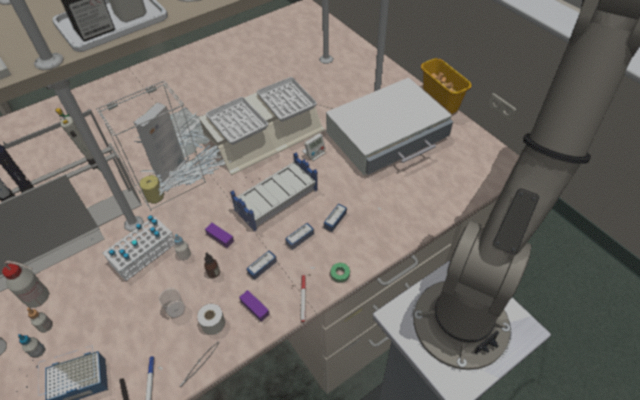

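```bash
cat > h.py <<'E'
from station import bot
import cv2,numpy as np
from scipy.spatial.transform import Rotation as R
def tool(o=None):
    o=o or bot.get_obs(); T=np.eye(4); T[:3,:3]=R.from_quat(np.roll(o["tool_rot"],-1)).as_matrix(); T[:3,3]=o["eef_pos"]; return T
def shot(n):
    "picture, K, camera-to-world"
    T=tool(); c=bot.read_camera(n)
    if n=="wrist": W=T@c["hand_eye"]
    else:
        W=np.eye(4); W[:3,:3]=cv2.Rodrigues(np.array(c["rvec"],float))[0]; W[:3,3]=c["tvec"]; W=np.linalg.inv(W)
    return c["img"],np.array(c["K"]),W
def p2w(uv,z,K,W):
    uv=np.atleast_2d(uv).astype(float); d=np.c_[uv,np.ones(len(uv))]@np.linalg.inv(K).T@W[:3,:3].T
    return W[:3,3]+d*((z-W[2,3])/d[:,2])[:,None]
def w2p(X,K,W):
    p=(np.atleast_2d(X)-W[:3,3])@W[:3,:3]@K.T; return p[:,:2]/p[:,2:]
def save(n,img): cv2.imwrite(f"pics/{n}.png",img[:,:,::-1])
def plan(x,y,z,yaw,T=None):
    "shift in tool axes (cm) and turn about tool z (deg) to reach world pose with tool-x heading yaw (deg), tool down"
    T=tool() if T is None else T
    y0=np.degrees(np.arctan2(T[1,0],T[0,0])); d=(yaw-y0+90)%180-90
    Rg=np.array([[np.cos(np.radians(y0+d)),np.sin(np.radians(y0+d)),0],[np.sin(np.radians(y0+d)),-np.cos(np.radians(y0+d)),0],[0,0,-1]])
    print("shift cm",np.round(T[:3,:3].T@(np.array([x,y,z])-T[:3,3])*100,2),"rv deg",np.round(np.degrees(R.from_matrix(T[:3,:3].T@Rg).as_rotvec()),2),"yaw0",round(y0,2))
E
python3 - <<'E'
from h import *
i,K,W=shot("top")
print("cam",W[:3,3])
for n,uv,z in [("boxA",(240,222),.028),("boxB",(288,217),.028),("boxC",(330,220),.028),("carL",(255,160),.09),("carR",(339,157),.09),("handle",(455,208),.052),("cabTL",(401,108),.09),("cabTR",(527,116),.09),("cabBL",(397,190),.09),("amber",(200,198),.09),("drop",(187,162),.09)]:
    print(n,np.round(p2w(uv,z,K,W)[0],3))
c=cv2.resize(i[100:260,175:535],None,fx=2.2,fy=2.2,interpolation=cv2.INTER_CUBIC); save("crop1",c)
E
```

```text
cam [0.39599204 0.09579205 1.32922138]
boxA [0.426 0.313 0.028]
boxB [0.443 0.18  0.028]
boxC [0.438 0.064 0.028]
carL [0.591 0.269 0.09 ]
carR [0.604 0.045 0.09 ]
handle [ 0.478 -0.275  0.052]
cabTL [ 0.741 -0.119  0.09 ]
cabTR [ 0.727 -0.457  0.09 ]
cabBL [ 0.52 -0.11  0.09]
amber [0.486 0.411 0.09 ]
drop [0.581 0.45  0.09 ]
```

View pics/crop1.png

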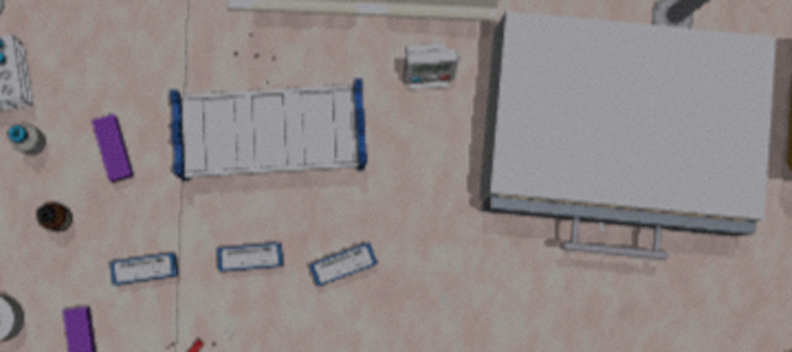

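```bash
python3 -c "
from h import *
plan(.55,.2,.27,0)"
```

```text
shift cm [ 58.52 -67.93  -6.9 ] rv deg [-6.000e-02  1.000e-02  1.953e+01] yaw0 19.53
```

Request:
move_arm --commands "1 2.44 -2.83 -0.3 0 0 0;1 2.44 -2.83 -0.3 0 0 0;1 2.44 -2.83 -0.3 0 0 0;1 2.44 -2.83 -0.3 0 0 0;1 2.44 -2.83 -0.3 0 0 0;1 2.44 -2.83 -0.3 0 0 0;1 2.44 -2.83 -0.3 0 0 0;1 2.44 -2.83 -0.3 0 0 0;1 2.44 -2.83 -0.3 0 0 0;1 2.44 -2.83 -0.3 0 0 0;1 2.44 -2.83 -0.3 0 0 0;1 2.44 -2.83 -0.3 0 0 0"

```text
t: 1.2
eef_pos: [0.3882, -0.2165, 0.2372]
tool_rot: [0.0, 0.986, 0.169, 0.0]
contact_force: [1.1, 0.0, -0.4]
gripper_width: 1.0
```

Request:
move_arm --commands "1 2.44 -2.83 -0.3 0 0 0;1 2.44 -2.83 -0.3 0 0 0;1 2.44 -2.83 -0.3 0 0 0;1 2.44 -2.83 -0.3 0 0 0;1 2.44 -2.83 -0.3 0 0 0;1 2.44 -2.83 -0.3 0 0 0;1 2.44 -2.83 -0.3 0 0 0;1 2.44 -2.83 -0.3 0 0 0;1 2.44 -2.83 -0.3 0 0 0;1 2.44 -2.83 -0.3 0 0 6.5;1 2.44 -2.83 -0.3 0 0 6.5;1 2.44 -2.83 -0.3 0 0 6.5"

```text
t: 2.2
eef_pos: [0.5617, 0.1962, 0.2731]
tool_rot: [0.0, 1.0, -0.002, -0.0]
contact_force: [0.1, -0.8, 0.0]
gripper_width: 0.997
```

Request:
move_arm --commands "1 0 0 0 0 0 0;1 0 0 0 0 0 0;1 0 0 0 0 0 0;1 0 0 0 0 0 0"

```text
t: 2.53
eef_pos: [0.5616, 0.1924, 0.2726]
tool_rot: [0.001, 1.0, -0.0, -0.0]
contact_force: [0.8, -0.1, -0.3]
gripper_width: 0.996
```

```bash
python3 -c "
from h import *
print(np.round(tool(),3))
i,K,W=shot('wrist'); save('w1',i); np.savez('w1.npz',i=i,K=K,W=W)"
```

```text
[[ 1.    -0.    -0.001  0.562]
 [-0.    -1.    -0.001  0.192]
 [-0.001  0.001 -1.     0.273]
 [ 0.     0.     0.     1.   ]]
```

View pics/w1.png

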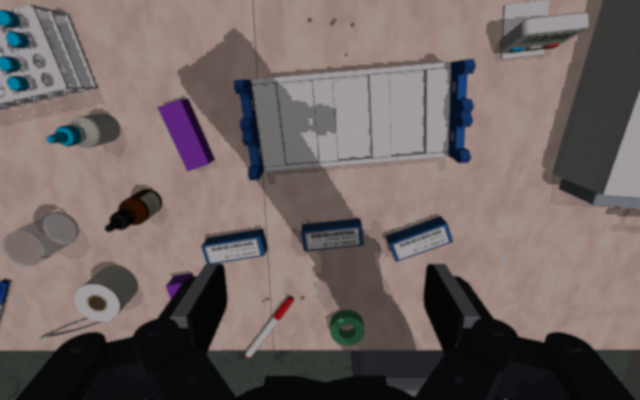

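```bash
cat >> h.py <<'E'
from scipy.optimize import minimize
def boxpts(s,p,z0=0):
    c,sn=np.cos(p[2]),np.sin(p[2]); P=np.array([[a*s[0]/2,b*s[1]/2,h] for a in(-1,1) for b in(-1,1) for h in(0,s[2])])
    return np.c_[P[:,0]*c-P[:,1]*sn+p[0],P[:,0]*sn+P[:,1]*c+p[1],P[:,2]+z0]
def fitbox(hull,K,W,p0,s=(.03,.082,.028),z0=0,S=8):
    "silhouette fit of a box standing at (x,y,yaw)"
    x,y,w,h=cv2.boundingRect(hull); o=np.array([x-10,y-10]); sz=((h+20)*S,(w+20)*S)
    def fill(pts): m=np.zeros(sz,np.uint8); cv2.fillConvexPoly(m,np.round((pts-o+.5)*S).astype(int),1); return m
    M=cv2.resize(cv2.drawContours(np.zeros((h+20,w+20),np.uint8),[hull-o],-1,1,-1),None,fx=S,fy=S,interpolation=cv2.INTER_NEAREST)
    def cost(p):
        H=cv2.convexHull(w2p(boxpts(s,p,z0),K,W).astype(np.float32))[:,0]; m=fill(H); return -(m&M).sum()/(m|M).sum()
    r=minimize(cost,p0,method="Nelder-Mead",options=dict(initial_simplex=np.array(p0)+np.array([[0,0,0],[.01,0,0],[0,.01,0],[0,0,.15]]),xatol=1e-4,fatol=1e-5))
    return r.x,-r.fun
def blue(i):
    h=cv2.cvtColor(i,cv2.COLOR_RGB2HSV); return cv2.inRange(h,(100,90,25),(122,255,255))
def boxes(i,K,W,xmax=.52):
    m=cv2.morphologyEx(blue(i),cv2.MORPH_CLOSE,np.ones((5,5))); out=[]
    for c in cv2.findContours(m,cv2.RETR_EXTERNAL,cv2.CHAIN_APPROX_SIMPLE)[0]:
        if cv2.contourArea(cv2.convexHull(c))<200: continue
        X=p2w(cv2.minAreaRect(c)[0],.014,K,W)[0]
        if not(.3<X[0]<xmax and -.05<X[1]<.40): continue
        H=cv2.convexHull(c); yy=p2w(H[:,0],.014,K,W)[:,:2]; v=np.linalg.svd(yy-yy.mean(0))[2][0]; a=np.arctan(-v[0]/v[1]) if abs(v[1])>1e-6 else np.pi/2
        p,iou=fitbox(H,K,W,[X[0],X[1],a]); out.append(p); print("box",np.round(p[:2],4),"yaw",round(np.degrees(p[2]),1),"iou",round(iou,3))
    return out
E
python3 - <<'E'
from h import *
d=np.load('w1.npz'); i,K,W=d['i'],d['K'],d['W']
boxes(i,K,W)
i2,K2,W2=shot("top"); print("top"); boxes(i2,K2,W2)
save("car",cv2.resize(i[45:195,220:490],None,fx=2.9,fy=2.9,interpolation=cv2.INTER_CUBIC))
E
```

```text
box [0.4466 0.3303] yaw 1.1 iou -108354101875000.77
box [0.4635 0.1966] yaw 4.6 iou -117958755578991.98
box [0.4655 0.0804] yaw 3.8 iou -98390506300288.14
toph.py:35: RuntimeWarning: overflow encountered in scalar negative
  H=cv2.convexHull(w2p(boxpts(s,p,z0),K,W).astype(np.float32))[:,0]; m=fill(H); return -(m&M).sum()/(m|M).sum()
```

View pics/car.png

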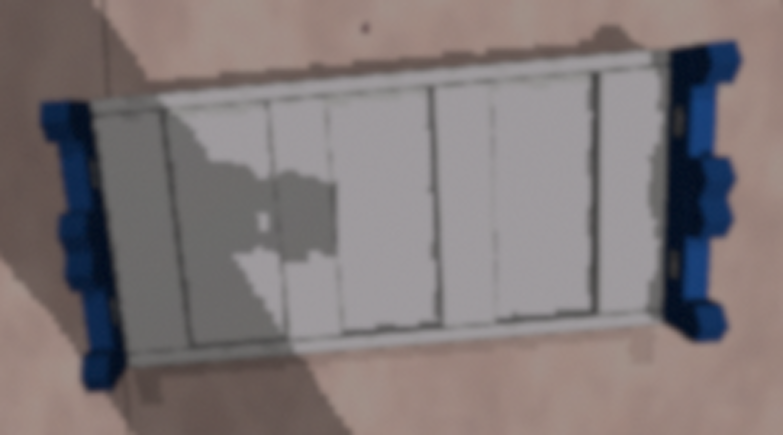

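```bash
sed -i 's/return -(m&M).sum()\/(m|M).sum()/return -float((m\&M).sum())\/float((m|M).sum())/' h.py
cat >> h.py <<'E'
def loc(C,p,z): # carrier/cabinet local -> world
    c,s=np.cos(C[2]),np.sin(C[2]); p=np.atleast_2d(p); return np.c_[C[0]+c*p[:,0]-s*p[:,1],C[1]+s*p[:,0]+c*p[:,1],np.full(len(p),z)]
E
python3 - <<'E'
from h import *
from scipy.optimize import least_squares
d=np.load('w1.npz'); i,K,W=d['i'],d['K'],d['W']
boxes(i,K,W)
i2,K2,W2=shot("top"); print("top"); boxes(i2,K2,W2)
f=lambda q:(np.array(q,float)+.5)/2.9-.5+np.array([220,45])
E=[(0,-.05,.05,[(150,362),(300,350),(450,338),(640,322)]),(0,.05,.05,[(120,101),(250,88),(400,75),(640,53)]),
 (1,.118,.072,[(65,175),(85,320)]),(1,.108,.072,[(91,175),(113,320)]),(1,-.108,.072,[(690,125),(684,265)]),(1,-.118,.072,[(716,125),(711,265)])]
def res(C):
    r=[]
    for ax,v,z,q in E:
        X=p2w(f(q),z,K,W); c,s=np.cos(C[2]),np.sin(C[2]); D=X[:,:2]-C[:2]
        r+=list((D@[c,s] if ax==0 else D@[-s,c])-v)
    return np.array(r)
s=least_squares(res,[.6,.16,0]); print(s.x,np.degrees(s.x[2])); print(np.round(res(s.x)*1000,1))
C=s.x; np.save("C.npy",C)
v=cv2.resize(i[45:195,220:490],None,fx=2.9,fy=2.9,interpolation=cv2.INTER_CUBIC)
g=lambda X:[tuple(int(t) for t in q) for q in (w2p(X,K,W)-[220,45]+.5)*2.9]
for sx in(-1,1):
  for sy in(-1,1):
    q=g(loc(C,[[sx*.026+a*.012,sy*.113+b*.005] for a,b in((-1,-1),(-1,1),(1,1),(1,-1))],.072)); cv2.polylines(v,[np.array(q)],True,(255,255,0),1)
for k in(-1,0,1): cv2.polylines(v,[np.array(g(loc(C,[[a*.046,k*.062+b*.02] for a,b in((-1,-1),(-1,1),(1,1),(1,-1))],.05)))],True,(255,0,0),1)
save("car2",v)
E
```

```text
box [0.4266 0.319 ] yaw 13.0 iou 0.87
box [0.4457 0.1838] yaw 6.1 iou 0.864
box [0.4383 0.0659] yaw 22.1 iou 0.889
top
[0.60323138 0.16113843 0.08330305] 4.772913070185928
[-0.3 -0.4 -0.6 -0.4  0.1  0.6  0.4  0.6 -1.4 -0.4 -0.7 -1.   0.5  0.8
  1.3  0.8]
```

View pics/car2.png

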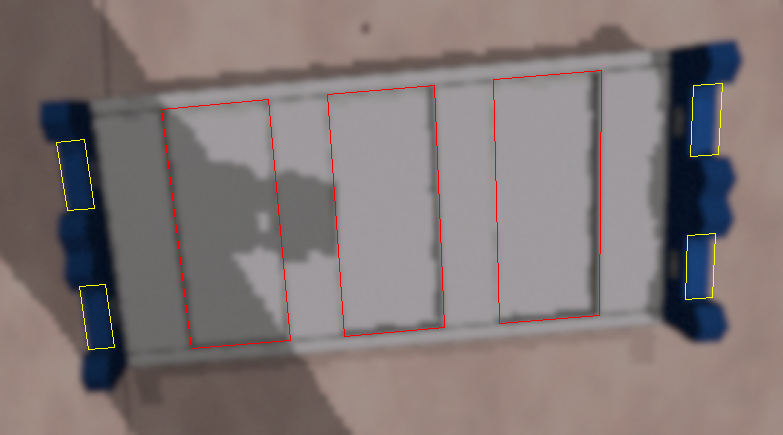

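```bash
python3 - <<'E'
from h import *
d=np.load('w1.npz'); i,K,W=d['i'],d['K'],d['W']
B=boxes(i,K,W); m=blue(i)
v=cv2.resize(i[205:275,195:460],None,fx=3,fy=3,interpolation=cv2.INTER_CUBIC); u=v.copy()
u[cv2.resize(m[205:275,195:460],None,fx=3,fy=3,interpolation=cv2.INTER_NEAREST)>0]=(255,255,0)
for p in B:
    q=w2p(boxpts((.03,.082,.028),p),K,W); H=cv2.convexHull(q.astype(np.float32))[:,0]
    for a in(u,): cv2.polylines(a,[np.round((H-[195,205]+.5)*3).astype(int)],True,(255,0,0),1)
save("bx",np.vstack([v,u]))
for n in ("top",):
    i2,K2,W2=shot(n); print(cv2.cvtColor(i2,cv2.COLOR_RGB2HSV)[210:232,288])
E
```

```text
box [0.4266 0.319 ] yaw 13.0 iou 0.87
box [0.4457 0.1838] yaw 6.1 iou 0.864
box [0.4383 0.0659] yaw 22.1 iou 0.889
[[  8  11  91]
 [ 19  22  93]
 [ 20  17  88]
 [ 15  23  90]
 [ 18  15  87]
 [ 15  12  87]
 [174  16  80]
 [ 15  24  85]
 [ 20  28  83]
 [ 18  15  85]
 [ 30  13  79]
 [ 10  19  81]
 [  6  16  80]
 [ 30   4  71]
 [ 15  15  68]
 [ 12  18  70]
 [168  18  70]
 [ 45  17  61]
 [165   9  58]
 [ 15  17  61]
 [  8  28  74]
 [  3  33  84]]
```

View pics/bx.png

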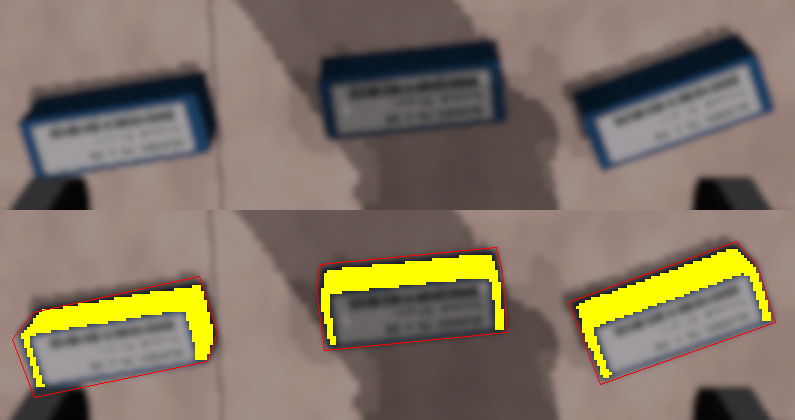

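```bash
cat >> h.py <<'E'
def blue(i):
    r,g,b=[i[:,:,k].astype(int) for k in range(3)]; return (((b>r+5)&(b>=g)&(r<=g+4)).astype(np.uint8))*255
E
python3 - <<'E'
from h import *
d=np.load('w1.npz'); i,K,W=d['i'],d['K'],d['W']
B=boxes(i,K,W)
E
```

```text
box [0.4259 0.3184] yaw 11.1 iou 0.952
box [0.4447 0.1832] yaw 6.9 iou 0.938
box [0.4381 0.0654] yaw 22.0 iou 0.95
```

```bash
python3 - <<'E'
from h import *
plan(.4447,.1832,.08,96.9)
C=np.load("C.npy")
for k in(-1,0,1): print(k,loc(C,[[0,.062*k]],.04))
i,K,W=shot("top"); boxes(i,K,W)
E
```

```text
shift cm [-11.72   0.96  19.31] rv deg [ 1.000e-02 -4.000e-02  8.305e+01] yaw0 -0.05
-1 [[0.60839019 0.09935343 0.04      ]]
0 [[0.60323138 0.16113843 0.04      ]]
1 [[0.59807256 0.22292343 0.04      ]]
box [0.4271 0.3152] yaw 10.3 iou 0.919
```

Request:
move_arm --commands "0.7 -1.95 0.16 3.2 0 0 0;0.7 -1.95 0.16 3.2 0 0 0;0.7 -1.95 0.16 3.2 0 0 0;0.7 -1.95 0.16 3.2 0 0 0;0.7 -1.95 0.16 3.2 0 0 0;0.7 -1.97 0.16 3.3 0 0 0;0.7 0 0 0 0 0 -6.93;0.7 0 0 0 0 0 -6.93;0.7 0 0 0 0 0 -6.93;0.7 0 0 0 0 0 -6.93;0.7 0 0 0 0 0 -6.93;0.7 0 0 0 0 0 -6.93"

```text
t: 3.78
eef_pos: [0.4449, 0.1839, 0.0801]
tool_rot: [0.0, 0.934, 0.358, 0.0]
contact_force: [-0.6, 0.9, 0.4]
gripper_width: 0.702
```

Request:
move_arm --commands "0.7 0 0 0 0 0 -6.93;0.7 0 0 0 0 0 -6.93;0.7 0 0 0 0 0 -6.93;0.7 0 0 0 0 0 -6.93;0.7 0 0 0 0 0 -6.93;0.7 0 0 0 0 0 -6.93;0.7 0 0 0 0 0 -6.93;0.7 0 0 0 0 0 -6.93;0.7 0 0 0 0 0 0;0.7 0 0 0 0 0 0;0.7 0 0 0 0 0 0;0.7 0 0 0 0 0 0"

```text
t: 4.78
eef_pos: [0.4448, 0.1842, 0.08]
tool_rot: [0.0, 0.663, 0.748, 0.0]
contact_force: [0.3, 0.4, 0.8]
gripper_width: 0.702
```

```bash
sed -i 's/d=(yaw-y0+90)%180-90/d=(yaw-y0+180)%360-180/' h.py; python3 - <<'E'
from h import *
plan(.4447,.1832,.009,96.9)
i,K,W=shot("top"); boxes(i,K,W)
print("wrist"); i,K,W=shot("wrist"); boxes(i,K,W); save("w2",i)
E
```

```text
shift cm [-0.09 -0.02  7.1 ] rv deg [ 0.02  0.02 -0.  ] yaw0 96.9
box [0.4251 0.326 ] yaw 8.5 iou 0.703
wrist
box [0.4384 0.0648] yaw 21.2 iou 0.943
box [0.4449 0.1827] yaw 6.6 iou 0.966
box [0.4318 0.2902] yaw 9.7 iou 0.748
```

View pics/w2.png

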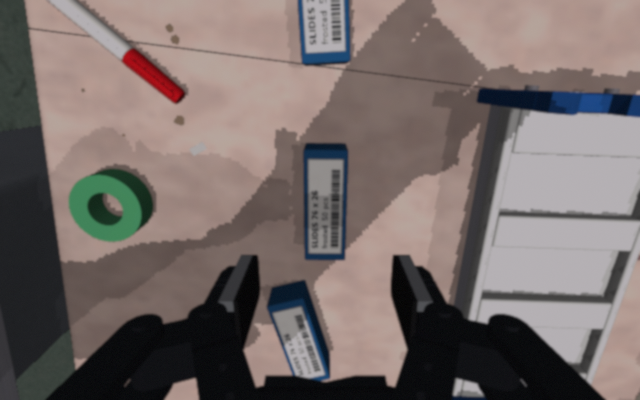

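Request:
move_arm --commands "0.7 -0.13 0 2.4 0 0 0;0.7 0 0 2.4 0 0 0;0.7 0 0 2.3 0 0 0;0.7 0 0 0 0 0 0;0 0 0 0 0 0 0;0 0 0 0 0 0 0;0 0 0 0 0 0 0;0 0 0 0 0 0 0;0 0 0 0 0 0 0;0 0 0 0 0 0 0" --force 40

```text
t: 5.72
eef_pos: [0.4453, 0.183, 0.0095]
tool_rot: [0.0, 0.662, 0.749, 0.0]
contact_force: [0.4, 0.6, -0.0]
gripper_width: -0.001
```

Request:
move_arm --commands "0 0 0 -1 0 0 0;0 0 0 -3 0 0 0;0 0 0 -4 0 0 0;0 0 0 -2 0 0 0;0 0 0 0 0 0 0"

```text
t: 6.13
eef_pos: [0.4475, 0.185, 0.1139]
tool_rot: [0.002, 0.662, 0.749, 0.003]
contact_force: [1.0, -0.0, -0.7]
gripper_width: 0.0
```

```bash
python3 - <<'E'
from h import *
C=np.load("C.npy"); X=loc(C,[[0,0]],.04)[0]
plan(X[0],X[1],.109,4.77)
E
```

```text
shift cm [-4.28 15.16  0.6 ] rv deg [ 0.26 -0.42 92.29] yaw0 97.06
```

```bash
python3 - <<'E'
from h import *
i,K,W=shot("wrist"); boxes(i,K,W); save("w3",i)
E
```

```text
box [0.4213 0.1217] yaw -13.5 iou 0.469
box [0.4449 0.1828] yaw 6.2 iou 0.962
box [0.4301 0.2997] yaw 9.9 iou 0.755
```

View pics/w3.png

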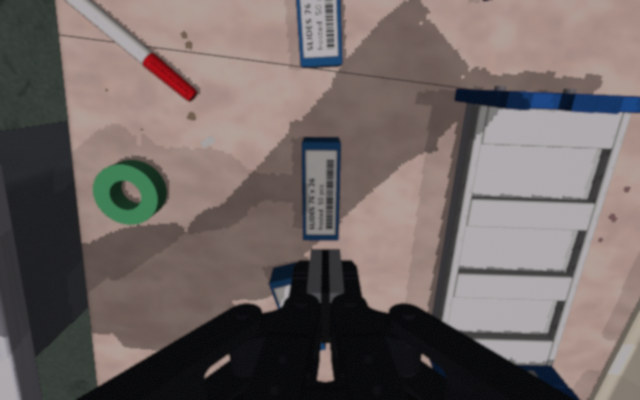

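```bash
python3 - <<'E'
from h import *
o=bot.get_obs(); print(o["eef_pos"],o["gripper_width"])
plan(.4449,.1827,.009,96.7)
E
```

```text
[0.44651492 0.18384997 0.1117334 ] 0.0004272597783975979
shift cm [-0.1  -0.23 10.27] rv deg [ 0.29 -0.04  0.33] yaw0 97.03
```

Request:
move_arm --commands "0.7 0 0 0 0 0 0;0.7 0 0 0 0 0 0;0.7 0 0 0 0 0 0;0.7 0 0 0 0 0 0;0.7 0 0 4 0 0 0;0.7 0 0 3 0 0 0;0.7 0 0 2 0 0 0;0.7 0 0 1 0 0 0;0.7 0 0 0 0 0 0;0.7 0 0 0 0 0 0"

```text
t: 7.02
eef_pos: [0.4447, 0.1834, 0.0089]
tool_rot: [-0.0, 0.662, 0.749, -0.0]
contact_force: [-0.0, 0.1, 0.9]
gripper_width: 0.698
```

```bash
python3 - <<'E'
from h import *
o=bot.get_obs(); print(o["eef_pos"],o["gripper_width"])
i,K,W=shot("wrist"); i2,_,_=shot("scene"); boxes(i,K,W)
print(w2p([tool()[:3,3]],K,W))
save("w4",np.hstack([i[100:400,150:500],cv2.resize(i2[180:300,230:380],(375,300),interpolation=cv2.INTER_CUBIC)]))
E
```

```text
[0.44465928 0.18340602 0.00892829] 0.6978803709395395
box [0.3839 0.088 ] yaw -9.2 iou 0.254
box [0.43   0.0886] yaw -69.1 iou 0.493
box [0.4449 0.1829] yaw 6.2 iou 0.971
box [0.4248 0.2911] yaw -79.9 iou 0.645
[[326.70646077 240.37332092]]
```

View pics/w4.png

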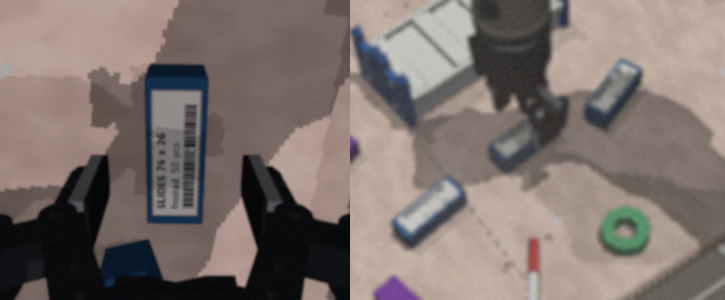

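Request:
move_arm --commands "0.3 0 0 0 0 0 0;0.3 0 0 0 0 0 0;0.3 0 0 0 0 0 0;0.3 0 0 0 0 0 0;0.3 0 0 0 0 0 0;0.3 0 0 0 0 0 0"

```text
t: 7.62
eef_pos: [0.4449, 0.1829, 0.009]
tool_rot: [0.0, 0.662, 0.749, 0.0]
contact_force: [0.7, -0.2, -0.1]
gripper_width: 0.298
```

```bash
python3 - <<'E'
from h import *
o=bot.get_obs(); print(o["eef_pos"],o["gripper_width"],o["contact_force"])
i,K,W=shot("wrist"); i2,_,_=shot("scene"); 
save("w5",np.hstack([i[100:400,150:500],cv2.resize(i2[180:300,230:380],(375,300),interpolation=cv2.INTER_CUBIC)]))
E
```

```text
[0.44494013 0.18293719 0.0090204 ] 0.29763760435932884 [ 0.71696864 -0.23393846 -0.12523591]
```

View pics/w5.png

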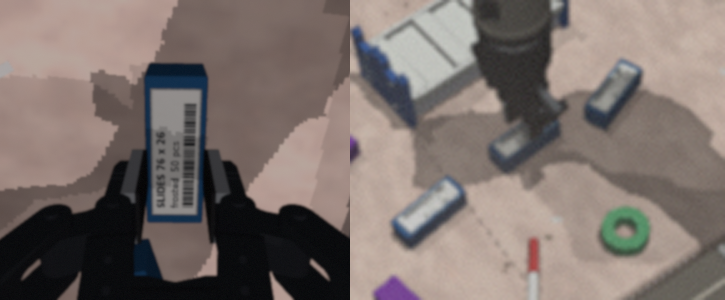

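Request:
move_arm --commands "0.2 0 0 0 0 0 0;0.2 0 0 0 0 0 0;0.2 0 0 0 0 0 0;0.2 0 0 0 0 0 0"

```text
t: 8.05
eef_pos: [0.4448, 0.183, 0.0089]
tool_rot: [-0.0, 0.662, 0.749, -0.0]
contact_force: [-0.0, 0.2, 0.8]
gripper_width: 0.198
```

```bash
python3 - <<'E'
from h import *
o=bot.get_obs(); print(o["eef_pos"],o["gripper_width"],o["contact_force"])
i,K,W=shot("wrist"); i2,_,_=shot("scene"); 
save("w6",np.hstack([i[100:400,150:500],cv2.resize(i2[180:300,230:380],(375,300),interpolation=cv2.INTER_CUBIC)]))
E
```

```text
[0.44483693 0.18301152 0.00887161] 0.19815497691470105 [-0.0406333   0.16213655  0.76867159]
```

View pics/w6.png

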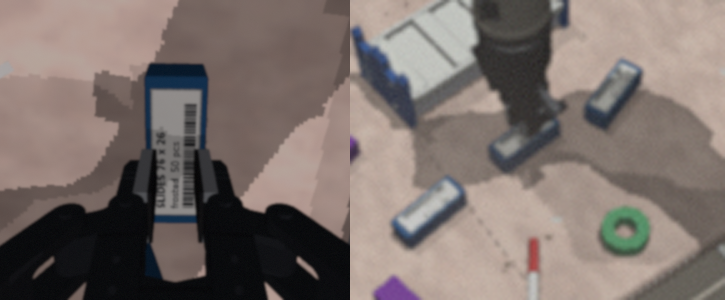

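Request:
move_arm --commands "0.6 0 0 0 0 0 0;0.6 0 0 0 0 0 0;0.6 0 0 0 0 0 0;0.6 0 0 0 0 0 0;0.6 0 0 0.2 0 0 0;0.6 0 0 0.2 0 0 0;0.6 0 0 0.2 0 0 0;0.6 0 0 0.2 0 0 0;0.6 0 0 0 0 0 0;0.6 0 0 0 0 0 0"

```text
t: 8.98
eef_pos: [0.4447, 0.183, 0.0007]
tool_rot: [-0.0, 0.662, 0.749, -0.0]
contact_force: [0.3, 1.2, -0.3]
gripper_width: 0.6
```

Request:
move_arm --commands "0.6 0 0 0.2 0 0 0;0.6 0 0 0.2 0 0 0;0.6 0 0 0.1 0 0 0;0.6 0 0 0 0 0 0;0.6 0 0 0 0 0 0"

```text
t: 9.4
eef_pos: [0.4448, 0.183, -0.0042]
tool_rot: [-0.0, 0.662, 0.749, -0.0]
contact_force: [-1.2, 0.7, 0.5]
gripper_width: 0.608
```

Request:
move_arm --commands "0.45 0 0 0 0 0 0;0.45 0 0 0 0 0 0;0.45 0 0 0 0 0 0;0.45 0 0 0.2 0 0 0;0.45 0 0 0.2 0 0 0;0.45 0 0 0 0 0 0;0.45 0 0 0 0 0 0"

```text
t: 9.98
eef_pos: [0.4447, 0.183, -0.0083]
tool_rot: [-0.0, 0.662, 0.749, -0.0]
contact_force: [-0.7, -0.4, 0.6]
gripper_width: 0.451
```

Request:
move_arm --commands "0.45 0 0 0.2 0 0 0;0.45 0 0 0.2 0 0 0;0.45 0 0 0 0 0 0;0.45 0 0 0 0 0 0"

```text
t: 10.32
eef_pos: [0.4447, 0.183, -0.0123]
tool_rot: [-0.0, 0.662, 0.749, -0.0]
contact_force: [-0.7, -0.1, -0.8]
gripper_width: 0.449
```

Request:
move_arm --commands "0 0 0 0 0 0 0;0 0 0 0 0 0 0;0 0 0 0 0 0 0;0 0 0 0 0 0 0;0 0 0 0 0 0 0"

```text
t: 10.73
eef_pos: [0.445, 0.1831, -0.0119]
tool_rot: [0.0, 0.662, 0.749, 0.0]
contact_force: [-0.5, -0.5, 5.4]
gripper_width: 0.336
```

Request:
move_arm --commands "0 0 0 -1 0 0 0;0 0 0 -3 0 0 0;0 0 0 -4 0 0 0;0 0 0 -3 0 0 0;0 0 0 0 0 0 0;0 0 0 0 0 0 0;0 0 0 0 0 0 0"

```text
t: 11.32
eef_pos: [0.4444, 0.1823, 0.0976]
tool_rot: [0.0, 0.662, 0.749, -0.0]
contact_force: [-0.4, -0.3, -1.1]
gripper_width: 0.332
```

```bash
python3 - <<'E'
from h import *
print(bot.get_obs()["gripper_width"])
C=np.load("C.npy"); X=loc(C,[[0,0]],.04)[0]
plan(X[0],X[1],.098,184.77)
plan(X[0],X[1],.098,4.77)
i,K,W=shot("wrist"); boxes(i,K,W)
E
```

```text
0.33240832298655343
shift cm [-4.04 15.5  -0.05] rv deg [-6.000e-02  1.000e-02 -8.775e+01] yaw0 97.02
shift cm [-4.04 15.5  -0.05] rv deg [1.000e-02 6.000e-02 9.225e+01] yaw0 97.02
box [0.4483 0.1342] yaw -17.9 iou 0.335
box [0.4052 0.2914] yaw 99.5 iou 0.728
```

Request:
move_arm --commands "0 -1.01 3.87 0 0 0 0;0 -1.01 3.87 0 0 0 0;0 -1.01 3.88 0 0 0 0;0 -1.01 3.88 0 0 0 0;0 0 0 0 0 0 7.1;0 0 0 0 0 0 7.1;0 0 0 0 0 0 7.1;0 0 0 0 0 0 7.1;0 0 0 0 0 0 7.1;0 0 0 0 0 0 7.1;0 0 0 0 0 0 7.1;0 0 0 0 0 0 7.1"

```text
t: 12.37
eef_pos: [0.6022, 0.1615, 0.0957]
tool_rot: [-0.0, 0.94, 0.341, -0.002]
contact_force: [-0.4, -1.0, -1.5]
gripper_width: 0.337
```

Request:
move_arm --commands "0 0 0 0 0 0 7.1;0 0 0 0 0 0 7.1;0 0 0 0 0 0 7.1;0 0 0 0 0 0 7.1;0 0 0 0 0 0 7.05;0 0 0 0 0 0 0;0 0 0 0 0 0 0;0 0 0 0 0 0 0"

```text
t: 13.03
eef_pos: [0.6029, 0.1618, 0.0968]
tool_rot: [0.0, 0.999, 0.044, -0.001]
contact_force: [0.2, -0.1, -0.8]
gripper_width: 0.334
```

```bash
python3 - <<'E'
from h import *
C=np.load("C.npy"); X=loc(C,[[0,0]],.04)[0]
plan(X[0],X[1],.0305,4.77)
i,K,W=shot("wrist"); boxes(i,K,W)
for s in(-1,1): print(w2p(loc(C,[[0.046,.02*s],[-.046,.02*s]],.05),K,W).round(0).tolist())
save("w7",i)
E
```

```text
shift cm [0.04 0.07 6.63] rv deg [0.03 0.1  0.25] yaw0 5.02
box [0.4355 0.292 ] yaw 34.1 iou 0.233
box [0.4256 0.036 ] yaw 102.5 iou 0.642
box [0.452  0.3285] yaw 54.4 iou 0.584
[[359.0, 141.0], [355.0, 268.0]]
[[296.0, 140.0], [299.0, 268.0]]
```

View pics/w7.png

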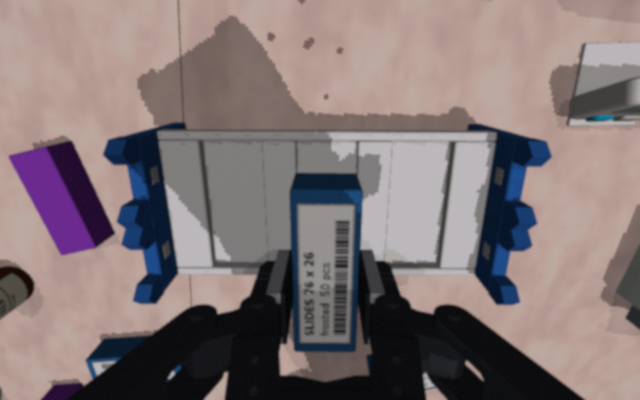

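Request:
move_arm --commands "0 0.04 0.07 2 0 0 0;0 0 0 2 0 0 0;0 0 0 1.3 0 0 0;0 0 0 0.5 0 0 0;0 0 0 0.3 0 0 0;0 0 0 0.2 0 0 0;0 0 0 0.2 0 0 0;0 0 0 0 0 0 0;0 0 0 0 0 0 0;0 0 0 0 0 0 0"

```text
t: 13.92
eef_pos: [0.6045, 0.1614, 0.0335]
tool_rot: [-0.0, 0.999, 0.042, 0.001]
contact_force: [0.1, 0.3, -0.1]
gripper_width: 0.337
```

Request:
move_arm --commands "0 -0.1 0 0.1 0 0 0;0 0 0 0.1 0 0 0;0 0 0 0.1 0 0 0;0 0 0 0 0 0 0;0 0 0 0 0 0 0"

```text
t: 14.33
eef_pos: [0.603, 0.1611, 0.0298]
tool_rot: [0.0, 0.999, 0.042, -0.0]
contact_force: [-0.7, -0.4, -1.6]
gripper_width: 0.336
```

Request:
move_arm --commands "0.5 0 0 0 0 0 0;0.5 0 0 0 0 0 0;0.5 0 0 0 0 0 0;0.5 0 0 -1 0 0 0;0.5 0 0 -3 0 0 0;0.5 0 0 -4 0 0 0;0.6 0 0 -4 0 0 0;0.6 0 0 -4 0 0 0;0.6 0 0 -3 0 0 0;0.6 0 0 0 0 0 0;0.6 0 0 0 0 0 0;0.6 0 0 0 0 0 0"

```text
t: 15.33
eef_pos: [0.6027, 0.1609, 0.2199]
tool_rot: [0.0, 0.999, 0.042, -0.0]
contact_force: [-0.2, 0.2, -0.2]
gripper_width: 0.598
```

```bash
cat >> h.py <<'E'
def inbay(k,i,K,W,C):
    "fit of a box lying in bay k (-1,0,1) in carrier frame: dx,dy mm, yaw deg"
    X=loc(C,[[0,.062*k]],.04)[0]; q=w2p(loc(C,[[a*.046,.062*k+b*.024] for a,b in((-1,-1),(-1,1),(1,1),(1,-1))],.06),K,W)
    m=np.zeros(i.shape[:2],np.uint8); cv2.fillConvexPoly(m,cv2.convexHull(np.round(q).astype(np.int32)),255); m=cv2.dilate(m,np.ones((5,5)))
    b=cv2.morphologyEx(blue(i),cv2.MORPH_CLOSE,np.ones((5,5)))&m
    c=max(cv2.findContours(b,cv2.RETR_EXTERNAL,cv2.CHAIN_APPROX_SIMPLE)[0],key=lambda c:cv2.contourArea(cv2.convexHull(c)))
    p,iou=fitbox(cv2.convexHull(c),K,W,[X[0],X[1],C[2]+np.pi/2],z0=.04); c,s=np.cos(C[2]),np.sin(C[2]); D=p[:2]-X[:2]
    print("bay",k,"d mm",np.round([1000*(c*D[0]+s*D[1]),1000*(-s*D[0]+c*D[1])],1),"yaw",round(np.degrees(p[2]-C[2])-90,1),"iou",round(iou,3))
E
python3 - <<'E'
from h import *
C=np.load("C.npy"); print(np.round(tool()[:3,3],4))
i,K,W=shot("wrist"); B=boxes(i,K,W); inbay(0,i,K,W,C)
np.savez('w8.npz',i=i,K=K,W=W)
plan(.4381,.0654,.1,112)
E
```

```text
[0.6027 0.1609 0.2199]
box [ 0.3167 -0.0626] yaw -50.4 iou 0.621
box [0.4602 0.0961] yaw 101.1 iou 0.552
box [0.4264 0.3176] yaw 9.9 iou 0.94
bay 0 d mm [-3.4  5.1] yaw 1.2 iou 0.941
shift cm [-17.14   8.12  11.94] rv deg [-7.000e-02  1.000e-01 -1.072e+02] yaw0 4.8
```

```bash
python3 - <<'E'
from h import *
C=np.load("C.npy"); d=np.load('w8.npz'); i,K,W=d['i'],d['K'],d['W']
v=i.copy(); m=blue(i); v[m>0]=(255,255,0)
S=2; o=np.array([180,60]); f=lambda a:cv2.resize(a[60:340,180:500],None,fx=1.2,fy=2*.6,interpolation=cv2.INTER_CUBIC)
i=i.copy()
for k in(-1,0,1): cv2.polylines(i,[np.round(w2p(loc(C,[[a*.046,k*.062+b*.02] for a,b in((-1,-1),(-1,1),(1,1),(1,-1))],.05),K,W)).astype(int)],True,(255,0,0),1)
cv2.polylines(i,[np.round(w2p(loc(C,[[a*.041,b*.015] for a,b in((-1,-1),(-1,1),(1,1),(1,-1))],.068),K,W)).astype(int)],True,(0,255,0),1)
save("w8",np.hstack([f(i),f(v)]))
E
```

```text
(no output)
```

View pics/w8.png

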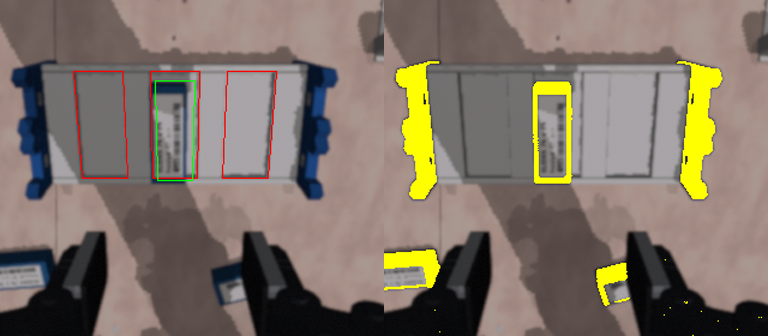

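```bash
python3 - <<'E'
from h import *
C=np.load("C.npy"); c,s=np.cos(C[2]),np.sin(C[2])
for n in('w1','w8'):
    d=np.load(n+'.npz'); i,K,W=d['i'],d['K'],d['W']; b=blue(i)
    for sy in(1,-1):
        for x in (-.048,.048):  # rim top strips
            u0,v0=w2p(loc(C,[[x,.09*sy]],.05),K,W)[0]; u1,v1=w2p(loc(C,[[x,.116*sy]],.05),K,W)[0]
            t=np.linspace(0,1,200); U=u0+(u1-u0)*t; V=v0+(v1-v0)*t
            hit=np.argmax(cv2.remap(b,U.astype(np.float32)[None],V.astype(np.float32)[None],cv2.INTER_LINEAR)[0]>127)
            print(n,sy,x,"plate inner face at",round((.09+.026*t[hit])*1000*sy,1))
    # rim front/rear edges brightness
    g=cv2.cvtColor(i,cv2.COLOR_RGB2HSV)[:,:,1].astype(np.float32)
    for y in(-.09,.09):
        for sx in(-1,1):
            xs=np.linspace(.04,.06,201); P=w2p(loc(C,np.c_[sx*xs,np.full(201,y)],.05),K,W).astype(np.float32)
            L=cv2.remap(g,P[None,:,0],P[None,:,1],cv2.INTER_CUBIC)[0]; L=np.convolve(L,np.ones(15)/15,'valid'); j=np.argmax(np.diff(L)); print(n,"edge x",sx,"y",y,round(1000*sx*xs[j+7],1))
E
```

```text
w1 1 -0.048 plate inner face at 108.3
w1 1 0.048 plate inner face at 108.6
w1 -1 -0.048 plate inner face at -106.7
w1 -1 0.048 plate inner face at -107.1
w1 edge x -1 y -0.09 -51.8
w1 edge x 1 y -0.09 52.3
w1 edge x -1 y 0.09 -52.2
w1 edge x 1 y 0.09 51.5
w8 1 -0.048 plate inner face at 108.0
w8 1 0.048 plate inner face at 107.9
w8 -1 -0.048 plate inner face at -107.1
w8 -1 0.048 plate inner face at -106.9
w8 edge x -1 y -0.09 -51.3
w8 edge x 1 y -0.09 52.5
w8 edge x -1 y 0.09 -51.5
w8 edge x 1 y 0.09 51.8
```

```bash
python3 -c "
from h import *
plan(.4262,.3178,.075,100.5)"
```

```text
shift cm [-16.21 -17.13  14.42] rv deg [-6.00e-02  1.10e-01 -9.57e+01] yaw0 4.8
```

Request:
move_arm --commands "0.6 -2.316 -2.447 2.06 0 0 0;0.6 -2.316 -2.447 2.06 0 0 0;0.6 -2.316 -2.447 2.06 0 0 0;0.6 -2.316 -2.447 2.06 0 0 0;0.6 -2.316 -2.447 2.06 0 0 0;0.6 -2.316 -2.447 2.06 0 0 0;0.6 -2.316 -2.447 2.06 0 0 0;0.6 0 0 0 0 0 -6.84;0.6 0 0 0 0 0 -6.84;0.6 0 0 0 0 0 -6.84;0.6 0 0 0 0 0 -6.84;0.6 0 0 0 0 0 -6.84"

```text
t: 16.38
eef_pos: [0.426, 0.3176, 0.0742]
tool_rot: [0.0, 0.942, 0.337, -0.002]
contact_force: [0.2, -0.2, -0.4]
gripper_width: 0.6
```

Request:
move_arm --commands "0.6 0 0 0 0 0 -6.84;0.6 0 0 0 0 0 -6.84;0.6 0 0 0 0 0 -6.84;0.6 0 0 0 0 0 -6.84;0.6 0 0 0 0 0 -6.84;0.6 0 0 0 0 0 -6.84;0.6 0 0 0 0 0 -6.84;0.6 0 0 0 0 0 -6.84;0.6 0 0 0 0 0 -6.84;0.6 0 0 0 0 0 0;0.6 0 0 0 0 0 0;0.6 0 0 0 0 0 0"

```text
t: 17.38
eef_pos: [0.4267, 0.3179, 0.075]
tool_rot: [-0.0, 0.64, 0.768, -0.001]
contact_force: [-0.3, -0.1, 0.4]
gripper_width: 0.601
```

```bash
python3 -c "
from h import *
i,K,W=shot('wrist'); B=boxes(i,K,W); C=np.load('C.npy'); inbay(0,i,K,W,C)
p=max(B,key=lambda p:p[1]); plan(p[0],p[1],-.012,90+np.degrees(p[2]))"
```

```text
box [0.3565 0.1531] yaw -8.5 iou 0.245
box [0.4271 0.3165] yaw 9.9 iou 0.966Traceback (most recent call last):
  File "<string>", line 3, in <module>
    i,K,W=shot('wrist'); B=boxes(i,K,W); C=np.load('C.npy'); inbay(0,i,K,W,C)
                                                             ~~~~~^^^^^^^^^^^
  File "h.py", line 58, in inbay
    c=max(cv2.findContours(b,cv2.RETR_EXTERNAL,cv2.CHAIN_APPROX_SIMPLE)[0],key=lambda c:cv2.contourArea(cv2.convexHull(c)))
ValueError: max() iterable argument is empty
```

Request:
move_arm --commands "0.6 -0.14 0 2.5 0 0 0;0.6 0 0 2.5 0 0 0;0.6 0 0 2 0 0 0;0.6 0 0 1 0 0 0;0.6 0 0 0.7 0 0 0;0.6 0 0 0 0 0 0;0 0 0 0 0 0 0;0 0 0 0 0 0 0;0 0 0 0 0 0 0;0 0 0 0 0 0 0;0 0 0 0 0 0 0;0 0 0 0 0 0 0"

```text
t: 18.43
eef_pos: [0.4282, 0.3178, -0.0101]
tool_rot: [0.0, 0.639, 0.769, 0.001]
contact_force: [-0.5, -0.3, 6.8]
gripper_width: 0.337
```

Request:
move_arm --commands "0 0 0 -1 0 0 0;0 0 0 -3 0 0 0;0 0 0 -4 0 0 0;0 0 0 -3 0 0 0;0 0 0 0 0 0 0;0 0 0 0 0 0 0;0 0 0 0 0 0 0"

```text
t: 19.02
eef_pos: [0.4274, 0.3161, 0.0987]
tool_rot: [0.0, 0.639, 0.769, -0.0]
contact_force: [-1.1, -0.0, -0.8]
gripper_width: 0.335
```

```bash
python3 -c "
from h import *
print(bot.get_obs()['gripper_width'])
C=np.load('C.npy');C[0]+=.0003;C[1]+=.0005; np.save('C.npy',C); X=loc(C,[[0,.062]],.04)[0]
plan(X[0],X[1],.099,4.77)"
```

```text
0.3353822375969968
shift cm [-12.24  15.12  -0.02] rv deg [4.000e-02 4.000e-02 9.576e+01] yaw0 100.53
```

Request:
move_arm --commands "0 -2.44 3.02 0 0 0 0;0 -2.45 3.02 0 0 0 0;0 -2.45 3.03 0 0 0 0;0 -2.45 3.03 0 0 0 0;0 -2.45 3.02 0 0 0 0;0 0 0 0 0 0 6.84;0 0 0 0 0 0 6.84;0 0 0 0 0 0 6.84;0 0 0 0 0 0 6.84;0 0 0 0 0 0 6.84;0 0 0 0 0 0 6.84;0 0 0 0 0 0 6.84"

```text
t: 20.02
eef_pos: [0.5973, 0.2236, 0.0967]
tool_rot: [-0.0, 0.897, 0.441, -0.002]
contact_force: [0.2, 0.1, -1.9]
gripper_width: 0.335
```

Request:
move_arm --commands "0 0 0 0 0 0 6.84;0 0 0 0 0 0 6.84;0 0 0 0 0 0 6.84;0 0 0 0 0 0 6.84;0 0 0 0 0 0 6.84;0 0 0 0 0 0 6.84;0 0 0 0 0 0 6.84;0 0 0 0 0 0 0;0 0 0 0 0 0 0;0 0 0 0 0 0 0;0 0 0 0 0 0 0"

```text
t: 20.93
eef_pos: [0.5982, 0.2241, 0.0981]
tool_rot: [0.0, 0.999, 0.043, -0.001]
contact_force: [0.0, 1.0, 0.2]
gripper_width: 0.336
```

```bash
python3 -c "
from h import *
C=np.load('C.npy'); X=loc(C,[[0.001,.062]],.04)[0]
plan(X[0],X[1],.0295,4.77)
i,K,W=shot('wrist'); c=cv2.moments
b=blue(i); f=np.hstack([b]); 
# held box columns at several rows, against tool centre plane
for z in(-.0,):
  ys=[int(v) for v in (185,190,195)]
  for v in ys:
    u=np.where(b[v,250:400])[0]; print(v,u.min()+250 if len(u) else None,u.max()+250 if len(u) else None)
"
```

```text
shift cm [0.12 0.07 6.86] rv deg [0.02 0.06 0.16] yaw0 4.93
185 250 399
190 250 399
195 250 399
```

Request:
move_arm --commands "0 0.12 0.07 2 0 0 0;0 0 0 2 0 0 0;0 0 0 1.3 0 0 0;0 0 0 0.6 0 0 0;0 0 0 0.4 0 0 0;0 0 0 0.2 0 0 0;0 0 0 0.1 0 0 0;0 0 0 0.1 0 0 0;0 0 0 0.1 0 0 0;0 0 0 0 0 0 0;0 0 0 0 0 0 0;0 0 0 0 0 0 0"

```text
t: 21.98
eef_pos: [0.6, 0.2238, 0.031]
tool_rot: [-0.0, 0.999, 0.042, 0.0]
contact_force: [-0.0, -0.1, -1.7]
gripper_width: 0.334
```

Request:
move_arm --commands "0 0 0 0.1 0 0 0;0 0 0 0 0 0 0;0 0 0 0.1 0 0 0;0 0 0 0 0 0 0;0 0 0 0 0 0 0"

```text
t: 22.4
eef_pos: [0.6001, 0.2238, 0.03]
tool_rot: [0.0, 0.999, 0.042, 0.0]
contact_force: [-3.5, -1.8, 8.0]
gripper_width: 0.337
```

Request:
move_arm --commands "0 0 0 0.1 0 0 0;0 0 0 0 0 0 0;0 0 0 0 0 0 0"

```text
t: 22.65
eef_pos: [0.6001, 0.2238, 0.0299]
tool_rot: [0.0, 0.999, 0.042, 0.0]
contact_force: [-6.2, -3.1, 15.5]
gripper_width: 0.331
```

Request:
move_arm --commands "0 0 0 -0.15 0 0 0;0 0 0 0 0 0 0;0.36 0 0 0 0 0 0;0.37 0 0 0 0 0 0;0.38 0 0 0 0 0 0;0.39 0 0 0 0 0 0;0.4 0 0 0 0 0 0;0.42 0 0 0 0 0 0;0.44 0 0 0 0 0 0;0.46 0 0 0 0 0 0;0.48 0 0 0 0 0 0;0.5 0 0 0 0 0 0" --force 20

```text
t: 23.65
eef_pos: [0.5998, 0.2237, 0.0292]
tool_rot: [0.0, 0.999, 0.042, 0.0]
contact_force: [0.2, 0.3, 0.6]
gripper_width: 0.503
```

Request:
move_arm --commands "0.5 0 0 -1 0 0 0;0.5 0 0 -3 0 0 0;0.5 0 0 -4 0 0 0;0.6 0 0 -4 0 0 0;0.6 0 0 -4 0 0 0;0.6 0 0 -3 0 0 0;0.6 0 0 0 0 0 0;0.6 0 0 0 0 0 0;0.6 0 0 0 0 0 0"

```text
t: 24.4
eef_pos: [0.5994, 0.2234, 0.2192]
tool_rot: [0.0, 0.999, 0.042, -0.0]
contact_force: [-0.4, -0.2, -0.0]
gripper_width: 0.599
```

```bash
python3 -c "
from h import *
C=np.load('C.npy')
i,K,W=shot('wrist'); np.savez('w9.npz',i=i,K=K,W=W); boxes(i,K,W); inbay(0,i,K,W,C); inbay(1,i,K,W,C)
i,K,W=shot('top'); print('top'); 
for k in (0,1):
  try: inbay(k,i,K,W,C)
  except Exception as e: print(e)
plan(.4381,.0654,.1,112)
"
```

```text
box [0.3134 0.016 ] yaw 57.1 iou 0.591
box [0.44   0.0667] yaw 15.2 iou 0.668
bay 0 d mm [-4.1  4.3] yaw 0.3 iou 0.969
bay 1 d mm [0.7 1.2] yaw -0.5 iou 0.966
top
max() iterable argument is empty
max() iterable argument is empty
shift cm [-17.31  14.36  11.83] rv deg [-1.000e-01  1.500e-01 -1.072e+02] yaw0 4.8
```

Request:
move_arm --commands "0.6 -2.473 2.051 2.06 0 0 0;0.6 -2.473 2.051 2.06 0 0 0;0.6 -2.473 2.051 2.06 0 0 0;0.6 -2.473 2.051 2.06 0 0 0;0.6 -2.473 2.051 2.06 0 0 0;0.6 -2.473 2.051 2.06 0 0 0;0.6 -2.473 2.051 2.06 0 0 0;0.6 0 0 0 0 0 -6.7;0.6 0 0 0 0 0 -6.7;0.6 0 0 0 0 0 -6.7;0.6 0 0 0 0 0 -6.7;0.6 0 0 0 0 0 -6.7"

```text
t: 25.5
eef_pos: [0.4382, 0.0659, 0.074]
tool_rot: [-0.0, 0.944, 0.331, -0.001]
contact_force: [-0.2, -1.3, 0.2]
gripper_width: 0.598
```

Request:
move_arm --commands "0.6 0 0 0 0 0 -6.7;0.6 0 0 0 0 0 -6.7;0.6 0 0 0 0 0 -6.7;0.6 0 0 0 0 0 -6.7;0.6 0 0 0 0 0 -6.7;0.6 0 0 0 0 0 -6.7;0.6 0 0 0 0 0 -6.7;0.6 0 0 0 0 0 -6.7;0.6 0 0 0 0 0 -6.7;0.6 0 0 0 0 0 -6.7;0.6 0 0 0 0 0 -6.7;0.6 0 0 0 0 0 0"

```text
t: 26.5
eef_pos: [0.4382, 0.066, 0.074]
tool_rot: [-0.001, 0.558, 0.83, -0.0]
contact_force: [-0.5, -0.3, -0.6]
gripper_width: 0.601
```

Request:
move_arm --commands "0.6 0 0 0 0 0 0;0.6 0 0 0 0 0 0"

```text
t: 26.67
eef_pos: [0.4388, 0.0661, 0.0745]
tool_rot: [-0.001, 0.561, 0.828, -0.0]
contact_force: [-1.3, -0.6, 0.5]
gripper_width: 0.594
```

```bash
python3 -c "
from h import *
i,K,W=shot('wrist'); B=boxes(i,K,W); np.savez('w10.npz',i=i,K=K,W=W)
T=tool(); p=min(B,key=lambda p:np.hypot(p[0]-.44,p[1]-.065)); plan(p[0],p[1],-.012,90+np.degrees(p[2]))"
```

```text
box [0.4388 0.0645] yaw 22.0 iou 0.971
shift cm [-0.14 -0.08  8.67] rv deg [-0.04 -0.02 -0.15] yaw0 111.84
```

Request:
move_arm --commands "0.6 -0.14 -0.08 2.5 0 0 0;0.6 0 0 2.5 0 0 0;0.6 0 0 2 0 0 0;0.6 0 0 1 0 0 0;0.6 0 0 0.65 0 0 0;0.6 0 0 0 0 0 0;0 0 0 0 0 0 0;0 0 0 0 0 0 0;0 0 0 0 0 0 0;0 0 0 0 0 0 0;0 0 0 0 0 0 0;0 0 0 0 0 0 0" --force 40

```text
t: 27.72
eef_pos: [0.4398, 0.0648, -0.0107]
tool_rot: [0.001, 0.559, 0.829, 0.0]
contact_force: [-0.5, 0.3, 6.5]
gripper_width: 0.341
```

Request:
move_arm --commands "0 0 0 -1 0 0 0;0 0 0 -3 0 0 0;0 0 0 -4 0 0 0;0 0 0 -3 0 0 0;0 0 0 0 0 0 0;0 0 0 0 0 0 0;0 0 0 0 0 0 0"

```text
t: 28.3
eef_pos: [0.4387, 0.0638, 0.0981]
tool_rot: [0.0, 0.56, 0.829, -0.0]
contact_force: [0.3, 0.1, -1.5]
gripper_width: 0.337
```

```bash
python3 -c "
from h import *
print(bot.get_obs()['gripper_width'])
C=np.load('C.npy'); X=loc(C,[[0,-.062]],.04)[0]
plan(X[0],X[1],.099,4.77)"
```

```text
0.33736999999401507
shift cm [-3.01 17.12 -0.09] rv deg [2.0000e-02 6.0000e-02 1.0718e+02] yaw0 111.95
```

Request:
move_arm --commands "0 -0.6 3.42 0 0 0 0;0 -0.6 3.42 0 0 0 0;0 -0.6 3.43 0 0 0 0;0 -0.6 3.43 0 0 0 0;0 -0.61 3.42 0 0 0 0;0 0 0 0 0 0 6.7;0 0 0 0 0 0 6.7;0 0 0 0 0 0 6.7;0 0 0 0 0 0 6.7;0 0 0 0 0 0 6.7;0 0 0 0 0 0 6.7;0 0 0 0 0 0 6.7"

```text
t: 29.3
eef_pos: [0.6076, 0.1004, 0.096]
tool_rot: [-0.001, 0.844, 0.536, -0.002]
contact_force: [0.7, -0.3, -1.4]
gripper_width: 0.34
```

Request:
move_arm --commands "0 0 0 0 0 0 6.7;0 0 0 0 0 0 6.7;0 0 0 0 0 0 6.7;0 0 0 0 0 0 6.7;0 0 0 0 0 0 6.7;0 0 0 0 0 0 6.7;0 0 0 0 0 0 6.7;0 0 0 0 0 0 6.7;0 0 0 0 0 0 6.7;0 0 0 0 0 0 0;0 0 0 0 0 0 0;0 0 0 0 0 0 0"

```text
t: 30.3
eef_pos: [0.6083, 0.1007, 0.0973]
tool_rot: [0.0, 0.999, 0.044, -0.001]
contact_force: [-0.2, 0.3, -0.1]
gripper_width: 0.334
```

```bash
python3 -c "
from h import *
C=np.load('C.npy'); X=loc(C,[[0,-.062]],.04)[0]
plan(X[0],X[1],.032,4.77)"
```

```text
shift cm [0.04 0.08 6.53] rv deg [0.03 0.11 0.24] yaw0 5.01
```

Request:
move_arm --commands "0 0.04 0.08 2 0 0 0;0 0 0 2 0 0 0;0 0 0 1.3 0 0 0;0 0 0 0.6 0 0 0;0 0 0 0.3 0 0 0;0 0 0 0.2 0 0 0;0 0 0 0.1 0 0 0;0 0 0 0 0 0 0;0 0 0 0 0 0 0;0 0 0 0 0 0 0"

```text
t: 31.13
eef_pos: [0.61, 0.1001, 0.0342]
tool_rot: [-0.0, 0.999, 0.042, 0.001]
contact_force: [0.6, 0.2, -1.0]
gripper_width: 0.337
```

Request:
move_arm --commands "0 0 0 0.1 0 0 0;0 0 0 0 0 0 0;0 0 0 0.1 0 0 0;0 0 0 0 0 0 0;0 0 0 0 0 0 0"

```text
t: 31.55
eef_pos: [0.6095, 0.1, 0.0314]
tool_rot: [0.0, 0.999, 0.042, -0.0]
contact_force: [-0.1, -0.2, -1.2]
gripper_width: 0.335
```

Target x is 0.6087; a touch high. Lower 1–2 mm more, then release slowly.

Request:
move_arm --commands "0 -0.07 0 0.1 0 0 0;0 0 0 0 0 0 0;0 0 0 0 0 0 0"

```text
t: 31.8
eef_pos: [0.6087, 0.1, 0.0304]
tool_rot: [0.0, 0.999, 0.042, -0.0]
contact_force: [0.5, 0.2, -0.7]
gripper_width: 0.34
```

Request:
move_arm --commands "0.36 0 0 0 0 0 0;0.36 0 0 0 0 0 0;0.37 0 0 0 0 0 0;0.38 0 0 0 0 0 0;0.39 0 0 0 0 0 0;0.4 0 0 0 0 0 0;0.42 0 0 0 0 0 0;0.44 0 0 0 0 0 0;0.46 0 0 0 0 0 0;0.48 0 0 0 0 0 0;0.5 0 0 0 0 0 0" --force 20

```text
t: 32.72
eef_pos: [0.6089, 0.1, 0.0305]
tool_rot: [0.0, 0.999, 0.042, 0.0]
contact_force: [-0.5, -0.3, -0.2]
gripper_width: 0.5
```

Request:
move_arm --commands "0.5 0 0 -1 0 0 0;0.5 0 0 -3 0 0 0;0.5 0 0 -4 0 0 0;0.6 0 0 -4 0 0 0;0.6 0 0 -4 0 0 0;0.6 0 0 -3 0 0 0;0.6 0 0 0 0 0 0;0.6 0 0 0 0 0 0;0.6 0 0 0 0 0 0"

```text
t: 33.47
eef_pos: [0.6084, 0.0997, 0.2205]
tool_rot: [0.0, 0.999, 0.042, -0.0]
contact_force: [0.4, 0.7, -0.5]
gripper_width: 0.598
```

```bash
python3 -c "
from h import *
C=np.load('C.npy')
i,K,W=shot('wrist'); np.savez('w11.npz',i=i,K=K,W=W)
for k in(-1,0,1): inbay(k,i,K,W,C)
"
```

```text
bay -1 d mm [-0.2  0.9] yaw 0.0 iou 0.95
bay 0 d mm [-4.6  5.4] yaw 0.2 iou 0.969
bay 1 d mm [1.2 1.5] yaw -0.5 iou 0.98
```

```bash
python3 -c "
from h import *
C=np.load('C.npy'); print(C); X=loc(C,[[-.004,0]],.04)[0]
plan(X[0],X[1],.032,4.77)"
```

```text
[0.60353138 0.16163843 0.08330305]
shift cm [-0.29 -6.23 18.75] rv deg [0.03 0.11 0.03] yaw0 4.8
```

Request:
move_arm --commands "0.56 -0.1 -3.1 0 0 0 0;0.56 -0.19 -3.13 0 0 0 0;0.56 0 0 3.5 0 0 0;0.56 0 0 3.5 0 0 0;0.56 0 0 3.5 0 0 0;0.56 0 0 3.5 0 0 0;0.56 0 0 2 0 0 0;0.56 0 0 1.5 0 0 0;0.56 0 0 0.8 0 0 0;0.56 0 0 0.4 0 0 0;0.56 0 0 0 0 0 0;0.56 0 0 0 0 0 0"

```text
t: 34.52
eef_pos: [0.6011, 0.1621, 0.034]
tool_rot: [-0.0, 0.999, 0.042, 0.0]
contact_force: [-0.2, -0.3, 0.4]
gripper_width: 0.561
```

Request:
move_arm --commands "0.45 0 0 0 0 0 0;0.4 0 0 0 0 0 0;0.38 0 0 0 0 0 0;0.36 0 0 0 0 0 0;0.34 0 0 0 0 0 0;0.34 0 0 0 0 0 0;0.33 0 0 0 0 0 0;0.32 0 0 0 0 0 0;0.3 0 0 0 0 0 0;0.3 0 0 0 0 0 0"

```text
t: 35.35
eef_pos: [0.6013, 0.1623, 0.0344]
tool_rot: [-0.0, 0.999, 0.042, 0.001]
contact_force: [-1.0, 0.8, 6.3]
gripper_width: 0.338
```

Request:
move_arm --commands "0.3 0.1 0 -0.05 0 0 0;0.3 0.1 0 0 0 0 0;0.3 0.1 0 0 0 0 0;0.3 0.1 0 0 0 0 0;0.3 0 0 0.05 0 0 0;0.3 0 0 0 0 0 0;0.3 0 0 0 0 0 0"

```text
t: 35.93
eef_pos: [0.6029, 0.1622, 0.0343]
tool_rot: [0.001, 0.999, 0.042, -0.001]
contact_force: [-8.5, -1.1, 14.7]
gripper_width: 0.339
```

Request:
move_arm --commands "0.3 0 0 -0.3 0 0 0;0.3 0 0 -0.3 0 0 0;0.3 0 0 0 0 0 0;0.3 0 0 0 0 0 0;0.3 0 0 0 0 0 0"

```text
t: 36.35
eef_pos: [0.6048, 0.1618, 0.0392]
tool_rot: [0.0, 0.999, 0.042, -0.0]
contact_force: [0.0, 0.7, -1.7]
gripper_width: 0.338
```

Request:
move_arm --commands "0.3 0 0 0.2 0 0 0;0.3 0 0 0.2 0 0 0;0.3 0 0 0 0 0 0;0.36 0 0 0 0 0 0;0.37 0 0 0 0 0 0;0.38 0 0 0 0 0 0;0.39 0 0 0 0 0 0;0.4 0 0 0 0 0 0;0.42 0 0 0 0 0 0;0.44 0 0 0 0 0 0;0.47 0 0 0 0 0 0;0.5 0 0 0 0 0 0"

```text
t: 37.35
eef_pos: [0.6047, 0.1621, 0.0355]
tool_rot: [0.0, 0.999, 0.042, 0.0]
contact_force: [0.2, -0.2, 1.5]
gripper_width: 0.499
```

Request:
move_arm --commands "0.5 0 0 -1 0 0 0;0.5 0 0 -3 0 0 0;0.5 0 0 -4 0 0 0;0.5 0 0 -4 0 0 0;0.5 0 0 -4 0 0 0;0.5 0 0 -2.5 0 0 0;0.4 0 0 0 0 0 0;0.4 0 0 0 0 0 0;0.4 0 0 0 0 0 0"

```text
t: 38.1
eef_pos: [0.6042, 0.1618, 0.2202]
tool_rot: [0.0, 0.999, 0.042, -0.0]
contact_force: [0.1, 0.2, 0.1]
gripper_width: 0.398
```

```bash
python3 -c "
from h import *
C=np.load('C.npy'); print(tool()[:3,3])
i,K,W=shot('wrist')
for k in(-1,0,1): inbay(k,i,K,W,C)
i,K,W=shot('top')
# cabinet top quad and handle
print(np.round(p2w([(401,108),(527,116),(397,190),(520,197)],.09,K,W),3))
h=cv2.cvtColor(i,cv2.COLOR_RGB2HSV)
save('cab',cv2.resize(i[95:225,390:540],None,fx=4,fy=4,interpolation=cv2.INTER_CUBIC))
"
```

```text
[0.60423349 0.1618177  0.22024042]
bay -1 d mm [0.2 0.2] yaw -0.1 iou 0.97
bay 0 d mm [-1.9  1. ] yaw 0.2 iou 0.955
bay 1 d mm [1.2 1.4] yaw -0.5 iou 0.979
[[ 0.741 -0.119  0.09 ]
 [ 0.727 -0.457  0.09 ]
 [ 0.52  -0.11   0.09 ]
 [ 0.509 -0.436  0.09 ]]
```

View pics/cab.png

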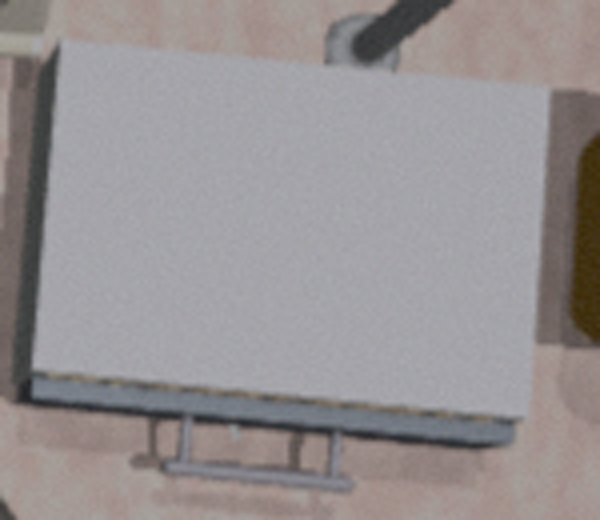

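```bash
python3 - <<'E'
from h import *
from scipy.optimize import least_squares
i,K,W=shot('top')
f=lambda q:(np.array(q,float)+.5)/4-.5+np.array([390,95])
P=p2w(f([(60,42),(549,90),(33,372),(526,418)]),.09,K,W)[:,:2]
M=[[.12,.165],[.12,-.165],[-.12,.165],[-.12,-.165]]
s=least_squares(lambda C:(loc(C,M,0)[:,:2]-P).ravel(),[.62,-.28,-.05]); C=s.x
print(C,np.degrees(C[2]),np.round(s.fun*1000,1)); np.save("cab.npy",C)
H=p2w(f([(165,466),(350,486)]),.052,K,W)[:,:2]; D=H-C[:2]; c,sn=np.cos(C[2]),np.sin(C[2])
L=np.c_[D@[c,sn],D@[-sn,c]]; print("handle ends local",np.round(L,4)); h=L.mean(0)
X=loc(C,[h[0],0],0)[0]; print("handle",X, "open",-h[0]-.12-.035, "end pull", loc(C,[h[0]-.165-(h[0]+.155),0],0), np.degrees(C[2]))
plan(X[0],X[1],.14,90+np.degrees(C[2]))
E
```

```text
[ 0.62572046 -0.28392918 -0.07363899] -4.219203169147318 [ 8.2  0.1  8.9 -0.9 -7.8  1.9 -9.3 -1.1]
handle ends local [[-0.1629  0.0629]
 [-0.1642 -0.0633]]
handle [ 0.46259679 -0.27189515  0.        ] open 0.00856695399332244 end pull [[ 0.3065877  -0.26038599  0.        ]] -4.219203169147318
shift cm [-17.68  42.02   7.97] rv deg [-8.000e-02  1.600e-01 -8.098e+01] yaw0 4.8
```

Request:
move_arm --commands "0.37 -1.473 3.502 0.664 0 0 0;0.37 -1.473 3.502 0.664 0 0 0;0.37 -1.473 3.502 0.664 0 0 0;0.37 -1.473 3.502 0.664 0 0 0;0.37 -1.473 3.502 0.664 0 0 0;0.37 -1.473 3.502 0.664 0 0 0;0.37 -1.473 3.502 0.664 0 0 0;0.37 -1.473 3.502 0.664 0 0 0;0.37 -1.473 3.502 0.664 0 0 0;0.37 -1.473 3.502 0.664 0 0 0;0.37 -1.473 3.502 0.664 0 0 0;0.37 -1.473 3.502 0.664 0 0 0"

```text
t: 39.25
eef_pos: [0.4623, -0.2727, 0.1396]
tool_rot: [-0.0, 0.999, 0.042, -0.001]
contact_force: [-0.1, -0.3, -0.2]
gripper_width: 0.372
```

Request:
move_arm --commands "0.37 0 0 0 0 0 -6.75;0.37 0 0 0 0 0 -6.75;0.37 0 0 0 0 0 -6.75;0.37 0 0 0 0 0 -6.75;0.37 0 0 0 0 0 -6.75;0.37 0 0 0 0 0 -6.75;0.37 0 0 0 0 0 -6.75;0.37 0 0 0 0 0 -6.75;0.37 0 0 0 0 0 -6.75;0.37 0 0 0 0 0 -6.75;0.37 0 0 0 0 0 -6.75;0.37 0 0 0 0 0 -6.75"

```text
t: 40.25
eef_pos: [0.4631, -0.271, 0.1398]
tool_rot: [-0.001, 0.731, 0.683, -0.0]
contact_force: [0.5, -0.4, -0.6]
gripper_width: 0.37
```

Request:
move_arm --commands "0.37 0 0 0 0 0 0;0.37 0 0 0 0 0 0;0.37 0 0 0 0 0 0"

```text
t: 40.5
eef_pos: [0.4634, -0.2713, 0.1403]
tool_rot: [-0.001, 0.734, 0.679, -0.0]
contact_force: [-0.4, 0.2, -0.5]
gripper_width: 0.372
```

```bash
python3 - <<'E'
from h import *
C=np.load('cab.npy')
i,K,W=shot('wrist'); np.savez('w12.npz',i=i,K=K,W=W)
plan(.4626,-.2719,.02,85.78)
# grey profile across the handle at bar height, local x
g=cv2.cvtColor(i,cv2.COLOR_RGB2HSV).astype(np.float32)
for y in(-.02,.0,.02,.04):
    xs=np.arange(-.19,-.09,.002); P=w2p(loc(C,np.c_[xs,np.full(len(xs),y)],.052),K,W).astype(np.float32)
    print(y,P[0].round(),P[-1].round()); print(cv2.remap(g[:,:,1],P[None,:,0],P[None,:,1],1)[0].astype(int).tolist()); print(cv2.remap(g[:,:,2],P[None,:,0],P[None,:,1],1)[0].astype(int).tolist())
E
```

```text
shift cm [-0.07 -0.08 12.05] rv deg [-0.03 -0.02 -0.14] yaw0 85.64
-0.02 [292. 216.] [412. 215.]
[45, 46, 46, 47, 46, 45, 46, 46, 43, 42, 38, 14, 14, 12, 13, 12, 35, 48, 49, 49, 50, 49, 49, 49, 48, 47, 49, 46, 47, 18, 27, 25, 26, 25, 26, 26, 25, 26, 25, 26, 17, 103, 47, 5, 6, 6, 6, 6, 7, 6]
[151, 151, 150, 146, 133, 131, 132, 133, 145, 151, 135, 96, 115, 123, 115, 95, 89, 95, 88, 88, 88, 97, 101, 100, 99, 89, 83, 84, 79, 40, 33, 34, 45, 93, 109, 110, 110, 111, 111, 108, 87, 85, 64, 95, 147, 150, 150, 150, 150, 150]
0.0 [291. 192.] [414. 192.]
[48, 49, 47, 47, 47, 47, 49, 49, 48, 47, 44, 16, 15, 13, 14, 14, 35, 48, 46, 47, 47, 49, 47, 47, 49, 45, 46, 45, 43, 27, 22, 23, 27, 25, 25, 26, 25, 26, 25, 25, 25, 108, 51, 3, 5, 6, 5, 5, 5, 6]
[130, 131, 131, 131, 130, 129, 128, 128, 137, 144, 134, 95, 115, 125, 116, 96, 85, 83, 114, 131, 134, 135, 136, 135, 136, 136, 138, 138, 127, 57, 33, 33, 45, 89, 108, 113, 113, 112, 111, 102, 90, 120, 70, 92, 147, 149, 149, 150, 149, 150]
0.02 [290. 168.] [416. 167.]
[45, 43, 46, 46, 49, 48, 50, 50, 49, 48, 45, 21, 13, 12, 14, 13, 34, 48, 50, 50, 48, 49, 50, 50, 40, 22, 11, 8, 8, 5, 30, 31, 30, 29, 28, 26, 26, 26, 23, 24, 24, 106, 54, 7, 8, 8, 8, 8, 9, 9]
[150, 150, 151, 147, 136, 134, 132, 132, 133, 144, 130, 68, 72, 80, 81, 76, 83, 87, 97, 128, 127, 127, 127, 127, 128, 130, 136, 138, 135, 69, 31, 29, 34, 61, 73, 73, 73, 73, 72, 70, 56, 75, 62, 75, 120, 123, 122, 122, 122, 122]
0.04 [289. 142.] [419. 141.]
[46, 47, 48, 49, 49, 50, 50, 49, 50, 49, 47, 15, 15, 13, 12, 14, 37, 51, 47, 48, 48, 48, 48, 48, 49, 48, 47, 49, 47, 17, 30, 32, 29, 27, 27, 27, 26, 25, 23, 27, 10, 106, 58, 7, 7, 7, 8, 7, 7, 9]
[149, 148, 147, 145, 128, 101, 98, 101, 124, 136, 104, 59, 72, 78, 77, 69, 81, 82, 93, 83, 79, 81, 81, 82, 82, 82, 81, 80, 77, 41, 30, 30, 33, 59, 71, 72, 72, 71, 72, 65, 54, 76, 63, 76, 122, 124, 125, 125, 125, 125]
```

Request:
move_arm --commands "0.37 -0.07 -0.08 3 0 0 0;0.37 0 0 3 0 0 0;0.37 0 0 2 0 0 0;0.37 0 0 1 0 0 0;0.37 0 0 1 0 0 0;0.37 0 0 0.6 0 0 0;0.37 0 0 0.6 0 0 0;0.37 0 0 0.4 0 0 0;0.37 0 0 0.4 0 0 0;0.37 0 0 0 0 0 0;0.37 0 0 0 0 0 0"

```text
t: 41.47
eef_pos: [0.4631, -0.2721, 0.0211]
tool_rot: [0.0, 0.733, 0.681, 0.0]
contact_force: [-0.5, 0.7, -0.5]
gripper_width: 0.371
```

Request:
move_arm --commands "0.2 0 0 0 0 0 0;0 0 0 0 0 0 0;0 0 0 0 0 0 0;0 0 0 0 0 0 0;0 0 0 0 0 0 0;0 0 0 0 0 0 0" --force 40

```text
t: 41.97
eef_pos: [0.4634, -0.2723, 0.0214]
tool_rot: [0.0, 0.733, 0.681, 0.0]
contact_force: [-2.0, 0.3, 6.4]
gripper_width: 0.096
```

Request:
move_arm --commands "0 0 -0.8 0 0 0 0;0 0 -1.2 0 0 0 0;0 0 -1.2 0 0 0 0;0 0 -1.2 0 0 0 0;0 0 -1.2 0 0 0 0;0 0 -1.2 0 0 0 0;0 0 -1.2 0 0 0 0;0 0 -1.2 0 0 0 0;0 0 -1.2 0 0 0 0;0 0 -1.2 0 0 0 0;0 0 -1 0 0 0 0;0 0 0 0 0 0 0"

```text
t: 42.97
eef_pos: [0.3341, -0.2624, 0.0213]
tool_rot: [-0.001, 0.733, 0.68, -0.001]
contact_force: [-1.3, 2.2, 9.7]
gripper_width: 0.1
```

Request:
move_arm --commands "0 0 -0.8 0 0 0 0;0 0 -0.8 0 0 0 0;0 0 -0.7 0 0 0 0;0 0 -0.7 0 0 0 0;0 0 0 0 0 0 0;0 0 0 0 0 0 0"

```text
t: 43.47
eef_pos: [0.3057, -0.2603, 0.0213]
tool_rot: [-0.0, 0.733, 0.68, -0.001]
contact_force: [-0.2, 3.4, 12.9]
gripper_width: 0.094
```

```bash
python3 - <<'E'
from h import *
o=bot.get_obs(); print(np.round(o["q"],3),o["eef_pos"],np.round(o["tool_rot"],3),o["contact_force"],o["torque"])
E
```

```text
[ 1.037  0.389 -0.562  2.295  0.399  0.549  0.09 ] [ 0.30566817 -0.26028919  0.02127284] [-0.     0.733  0.68  -0.001] [-0.22884325  3.42500897 12.89461288] [ 0.53287949  0.18121733 -0.00164691]
```

Request:
move_arm --commands "0.2 0 0 0 0 0 0;0.37 0 0 0 0 0 0;0.37 0 0 0 0 0 0;0.37 0 0 0 0 0 0;0.37 0 0 -2 0 0 0;0.37 0 0 -3 0 0 0;0.37 0 0 -3.5 0 0 0;0.37 -2.5 2.5 -3 0 0 0;0.37 -2.5 2.5 -3 0 0 0;0.37 -1 2.5 -3 0 0 0;0.37 0 1.5 -0.5 0 0 0;0.37 0 0 0 0 0 0"

```text
t: 44.47
eef_pos: [0.3922, -0.3228, 0.1971]
tool_rot: [0.003, 0.732, 0.681, 0.001]
contact_force: [0.7, -0.0, 0.6]
gripper_width: 0.371
```

```bash
python3 - <<'E'
from h import *
C=np.load('cab.npy'); c,s=np.cos(C[2]),np.sin(C[2])
i,K,W=shot('wrist'); np.savez('w13.npz',i=i,K=K,W=W); print(tool()[:3,3])
h=cv2.cvtColor(i,cv2.COLOR_RGB2HSV); m=(cv2.inRange(h,(0,120,40),(10,255,255))|cv2.inRange(h,(170,120,40),(180,255,255)))
for k in cv2.findContours(m,cv2.RETR_EXTERNAL,cv2.CHAIN_APPROX_SIMPLE)[0]:
    if cv2.contourArea(k)>60: 
        r=cv2.minAreaRect(k); X=p2w(cv2.boxPoints(r),.055,K,W)[:,:2]; D=X.mean(0)-C[:2]
        e=X[1]-X[0]; f=X[2]-X[1]; l=e if np.hypot(*e)>np.hypot(*f) else f
        print(np.round(r[0]),np.round(r[1]),"world",X.mean(0).round(4),"local",np.round([D@[c,s],D@[-s,c]],4),"long heading",round(np.degrees(np.arctan2(l[1],l[0])),1),np.round([np.hypot(*e),np.hypot(*f)],4))
cv2.imwrite("pics/red.png",m); save("w13",i)
E
```

```text
[ 0.38931316 -0.3216066   0.19517771]
[384. 121.] [48. 15.] world [ 0.4497 -0.2788] local [-0.176  -0.0078] long heading -90.6 [0.0132 0.0424]
[336. 110.] [13. 47.] world [ 0.4071 -0.2656] local [-0.2194  0.0022] long heading 83.3 [0.0408 0.0114]
```

View pics/w13.png

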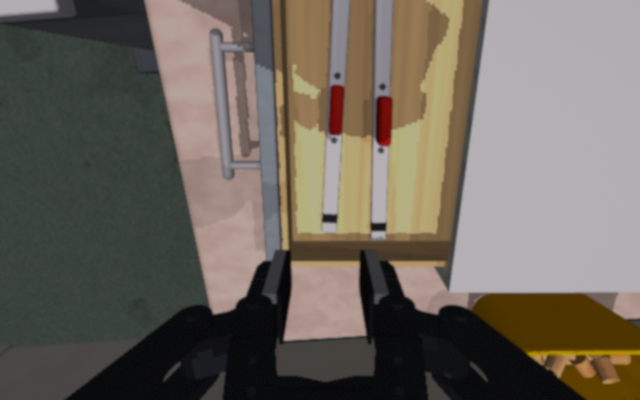

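```bash
cat >> h.py <<'E'
def grips(i,K,W,z=.030,show=True):
    h=cv2.cvtColor(i,cv2.COLOR_RGB2HSV); m=cv2.inRange(h,(0,110,30),(12,255,255))|cv2.inRange(h,(168,110,30),(180,255,255)); out=[]
    for k in cv2.findContours(cv2.morphologyEx(m,cv2.MORPH_CLOSE,np.ones((3,3))),cv2.RETR_EXTERNAL,cv2.CHAIN_APPROX_SIMPLE)[0]:
        if cv2.contourArea(k)<60: continue
        X=p2w(cv2.minAreaRect(k)[0],z+.02,K,W)[0]
        p,iou=fitbox(cv2.convexHull(k),K,W,[X[0],X[1],0],(.012,.044,.025),z); out.append(p); print("grip",np.round(p[:2],4),"yaw",round(np.degrees(p[2]),1),"iou",round(iou,3))
    return out
E
python3 - <<'E'
from h import *
d=np.load('w13.npz'); g=grips(d['i'],d['K'],d['W'])
i,K,W=shot('wrist'); g=grips(i,K,W)
p=min(g,key=lambda p:p[0]); plan(p[0],p[1],.1,90+np.degrees(p[2]))
E
```

```text
grip [ 0.4507 -0.2798] yaw -0.5 iou 0.827
grip [ 0.4075 -0.266 ] yaw -6.9 iou 0.884
grip [ 0.4512 -0.2802] yaw 2.1 iou 0.828
grip [ 0.4074 -0.2664] yaw -6.3 iou 0.896
shift cm [5.59 1.61 9.4 ] rv deg [-0.08 -0.05  2.13] yaw0 85.84
```

Request:
move_arm --commands "0.37 1.87 0.54 3.1 0 0 0;0.37 1.86 0.53 3.1 0 0 0;0.37 1.86 0.54 3.1 0 0 1;0.37 0 0 0 0 0 1;0.37 0 0 0 0 0 0;0.37 0 0 0 0 0 0;0.37 0 0 0 0 0 0;0.37 0 0 0 0 0 0"

```text
t: 45.23
eef_pos: [0.4083, -0.2684, 0.1027]
tool_rot: [0.001, 0.745, 0.667, -0.0]
contact_force: [1.1, 0.4, 0.2]
gripper_width: 0.372
```

```bash
python3 - <<'E'
from h import *
i,K,W=shot('wrist'); g=grips(i,K,W)
p=min(g,key=lambda p:p[0]); plan(p[0],p[1],.016,90+np.degrees(p[2]))
# bar heading: bright-bar midline at both sides of the grip, plane z=.030
V=cv2.cvtColor(i,cv2.COLOR_RGB2HSV).astype(np.float32)
for t in(-.08,-.06,-.04,.04,.06,.08,.1):
    a=p[2]; n=np.array([np.cos(a),np.sin(a)]); d=np.array([-np.sin(a),np.cos(a)]); xs=np.arange(-.02,.0201,.001)
    X=np.c_[p[:2]+t*d+xs[:,None]*n,np.full(len(xs),.030)]; P=w2p(X,K,W).astype(np.float32)
    S=cv2.remap(V[:,:,1],P[None,:,0],P[None,:,1],1)[0]; k=xs[S<50]; print(t,P[20].round(),len(k),round(k.mean()*1000,1) if len(k) else None)
E
```

```text
grip [ 0.4507 -0.2801] yaw 1.2 iou 0.832
grip [ 0.407  -0.2663] yaw -6.6 iou 0.867
shift cm [ 0.19 -0.16  8.67] rv deg [0.08 0.08 0.31] yaw0 83.72
-0.08 [323. 287.] 16 -0.5
-0.06 [323. 266.] 16 -0.5
-0.04 [323. 243.] 16 -0.5
0.04 [323. 141.] 16 0.5
0.06 [323. 113.] 16 0.5
0.08 [323.  82.] 16 0.5
0.1 [323.  50.] 16 0.5
```

Request:
move_arm --commands "0.33 0.19 -0.15 2.5 0 0 0.4;0.33 0 0 2.5 0 0 0;0.33 0 0 1.5 0 0 0;0.33 0 0 1 0 0 0;0.33 0 0 0.5 0 0 0;0.33 0 0 0.2 0 0 0;0.33 0 0 0 0 0 0;0.33 0 0 0 0 0 0"

```text
t: 45.95
eef_pos: [0.4075, -0.2654, 0.0205]
tool_rot: [0.001, 0.747, 0.665, 0.0]
contact_force: [-0.2, -0.4, 0.8]
gripper_width: 0.331
```

Request:
move_arm --commands "0.33 0 0 0.2 0 0 0;0.33 0 0 0.2 0 0 0;0.33 0 0 0 0 0 0;0.2 0 0 0 0 0 0;0 0 0 0 0 0 0;0 0 0 0 0 0 0;0 0 0 0 0 0 0;0 0 0 0 0 0 0" --force 60

```text
t: 46.62
eef_pos: [0.4071, -0.2651, 0.016]
tool_rot: [0.0, 0.747, 0.665, 0.0]
contact_force: [-0.3, 0.3, 4.4]
gripper_width: 0.116
```

Gripped (~10–12 mm). Lift straight up past the drawer walls.

Request:
move_arm --commands "0 0 0 -0.5 0 0 0;0 0 0 -1.5 0 0 0;0 0 0 -3 0 0 0;0 0 0 -3.5 0 0 0;0 0 0 -3 0 0 0;0 0 0 -1.5 0 0 0;0 0 0 0 0 0 0;0 0 0 0 0 0 0;0 0 0 0 0 0 0"

```text
t: 47.37
eef_pos: [0.4057, -0.2647, 0.1446]
tool_rot: [-0.001, 0.747, 0.665, -0.0]
contact_force: [0.5, 0.3, -1.8]
gripper_width: 0.112
```

```bash
python3 - <<'E'
from h import *
o=bot.get_obs(); print(o['gripper_width'],o['contact_force'],o['torque'])
C=np.load('C.npy')
for sx in(-1,1):
    X=loc(C,[[sx*.026,0]],.072)[0]; print(X); plan(X[0],X[1],.146,94.77)
i,K,W=shot('wrist'); T=tool(); grips(i,K,W,z=T[2,3]-.016+.030)
np.savez('w14.npz',i=i,K=K,W=W)
V=cv2.cvtColor(i,cv2.COLOR_RGB2HSV).astype(np.float32); zb=T[2,3]-.016+.030
for t in(-.04,.04,.06,.08,.09):
    xs=np.arange(-.02,.0201,.001); X=(T@np.c_[np.full(41,t),xs,np.zeros(41),np.ones(41)].T).T[:,:3]; X[:,2]=zb; P=w2p(X,K,W).astype(np.float32)
    S=cv2.remap(V[:,:,1],P[None,:,0],P[None,:,1],1)[0]; k=xs[S<20]; print(t,P[20].round(),len(k),round(k.mean()*1000,1) if len(k) else None,S.astype(int).tolist())
E
```

```text
0.11172169705973475 [ 0.54784213  0.30193589 -1.79726379] [0.01823115 0.025613   0.00456999]
[0.57762154 0.15947506 0.072     ]
shift cm [44.12 12.19 -0.13] rv deg [ -0.11  -0.05 -11.38] yaw0 83.39
[0.62944122 0.16380181 0.072     ]
shift cm [45.14 17.29 -0.14] rv deg [ -0.11  -0.05 -11.38] yaw0 83.39
grip [ 0.4053 -0.2673] yaw -7.3 iou 0.899
grip [ 0.4401 -0.2213] yaw -9.2 iou 0.488
-0.04 [325. 316.] 4 4.3 [77, 78, 74, 54, 71, 63, 75, 70, 73, 33, 55, 20, 21, 19, 42, 89, 140, 168, 170, 172, 170, 170, 171, 170, 149, 90, 29, 9, 17, 17, 52, 63, 71, 66, 49, 46, 47, 68, 59, 72, 64]
0.04 [325. 176.] 15 0.0 [103, 87, 74, 70, 68, 69, 71, 73, 71, 68, 69, 70, 70, 19, 14, 14, 15, 15, 14, 13, 14, 15, 15, 15, 15, 14, 14, 14, 45, 109, 114, 113, 106, 96, 95, 102, 111, 113, 112, 112, 105]
0.06 [325. 133.] 15 1.8 [104, 112, 113, 113, 113, 113, 113, 113, 113, 113, 112, 112, 100, 22, 14, 14, 14, 15, 15, 15, 15, 13, 15, 15, 16, 14, 13, 15, 35, 109, 114, 112, 113, 114, 112, 113, 113, 114, 115, 79, 12]
0.08 [325.  87.] 17 2.3 [114, 114, 114, 113, 114, 115, 113, 113, 112, 113, 113, 112, 99, 18, 15, 14, 14, 17, 15, 13, 15, 15, 15, 15, 14, 15, 15, 15, 27, 108, 112, 112, 113, 112, 115, 114, 114, 109, 36, 14, 14]
0.09 [325.  63.] 17 3.8 [114, 114, 113, 111, 113, 113, 113, 113, 113, 112, 113, 114, 107, 21, 16, 14, 15, 13, 15, 14, 14, 13, 14, 15, 15, 15, 15, 14, 28, 108, 113, 112, 114, 114, 114, 113, 113, 74, 12, 14, 14]
```

Request:
move_arm --commands "0 3.774 1.441 0 0 0 0;0 3.774 1.441 0 0 0 0;0 3.774 1.441 0 0 0 0;0 3.774 1.441 0 0 0 0;0 3.774 1.441 0 0 0 0;0 3.774 1.441 0 0 0 0;0 3.774 1.441 0 0 0 0;0 3.774 1.441 0 0 0 0;0 3.774 1.441 0 0 0 0;0 3.774 1.441 0 0 0 0;0 3.774 1.441 0 0 0 0;0 3.774 1.441 0 0 0 0"

```text
t: 48.42
eef_pos: [0.6303, 0.1665, 0.1434]
tool_rot: [-0.001, 0.747, 0.665, -0.002]
contact_force: [0.4, -0.2, -1.5]
gripper_width: 0.117
```

Request:
move_arm --commands "0 0 0 0 0 0 -3.8;0 0 0 0 0 0 -3.8;0 0 0 0 0 0 -3.78;0 0 0 0 0 0 0;0 0 0 0 0 0 0;0 0 0 0 0 0 0;0 0 0 0 0 0 0"

```text
t: 49.0
eef_pos: [0.6304, 0.1647, 0.1452]
tool_rot: [-0.0, 0.678, 0.735, -0.0]
contact_force: [0.5, 0.4, -1.5]
gripper_width: 0.119
```

```bash
cat >> h.py <<'E'
def held(i,K,W,T,zb):
    "edges of the held bar across tool y (mm) at plane z=zb for stations along tool x"
    V=cv2.cvtColor(i,cv2.COLOR_RGB2HSV).astype(np.float32); xs=np.arange(-.016,.0161,.0005)
    for t in(.04,.06,.08,.1):
        X=(T@np.c_[np.full(len(xs),t),xs,np.zeros(len(xs)),np.ones(len(xs))].T).T[:,:3]; X[:,2]=zb; P=w2p(X,K,W).astype(np.float32)
        print(t,P[32].round(),cv2.remap(V[:,:,1],P[None,:,0],P[None,:,1],1)[0].astype(int)[::2].tolist(),cv2.remap(V[:,:,2],P[None,:,0],P[None,:,1],1)[0].astype(int)[::2].tolist())
E
python3 - <<'E'
from h import *
C=np.load('C.npy'); T=tool(); print(T[:3,3],bot.get_obs()['gripper_width'])
X=loc(C,[[.026,.0015]],.072)[0]; plan(X[0],X[1],.066,94.77)
i,K,W=shot('wrist'); np.savez('w15.npz',i=i,K=K,W=W); held(i,K,W,T,T[2,3]+.014); grips(i,K,W,z=T[2,3]+.014)
E
```

```text
[0.63043401 0.16469658 0.14521229] 0.11915343156102635
shift cm [ 0.07 -0.1   7.92] rv deg [-0.05  0.01 -0.08] yaw0 94.69
0.04 [325. 176.] [168, 175, 176, 175, 181, 191, 200, 195, 107, 18, 15, 13, 15, 15, 15, 15, 16, 16, 15, 15, 15, 13, 15, 15, 8, 4, 5, 6, 4, 4, 15, 43, 47] [49, 49, 51, 55, 54, 54, 55, 56, 62, 98, 128, 138, 140, 140, 142, 140, 137, 138, 138, 139, 139, 138, 135, 119, 108, 111, 97, 91, 116, 113, 112, 130, 166]
0.06 [325. 134.] [5, 5, 7, 7, 7, 7, 8, 8, 9, 14, 15, 14, 14, 15, 14, 15, 16, 15, 15, 14, 15, 15, 15, 15, 11, 6, 4, 5, 4, 4, 14, 41, 44] [103, 103, 104, 104, 104, 104, 104, 104, 100, 104, 130, 141, 142, 142, 142, 140, 137, 139, 139, 139, 140, 140, 137, 122, 100, 95, 94, 91, 117, 121, 113, 112, 117]
0.08 [325.  88.] [5, 7, 6, 6, 6, 6, 5, 5, 6, 11, 9, 13, 14, 15, 14, 15, 14, 14, 14, 14, 13, 13, 16, 14, 8, 4, 5, 6, 4, 4, 17, 47, 48] [104, 105, 105, 105, 105, 105, 104, 104, 104, 134, 159, 146, 144, 143, 141, 139, 137, 141, 141, 141, 141, 140, 138, 123, 102, 100, 94, 90, 118, 121, 108, 110, 115]
0.1 [325.  38.] [206, 206, 205, 204, 205, 200, 201, 205, 125, 14, 6, 5, 6, 6, 6, 6, 5, 6, 6, 6, 6, 6, 5, 6, 23, 166, 203, 215, 205, 206, 203, 200, 84] [83, 80, 74, 74, 77, 83, 87, 72, 90, 146, 174, 175, 175, 175, 175, 175, 175, 176, 176, 175, 175, 175, 174, 168, 113, 62, 59, 57, 64, 81, 75, 68, 73]
grip [0.6307 0.1622] yaw 5.3 iou 0.887
```

Request:
move_arm --commands "0 0.17 -0.1 2 0 0 0;0 0 0 2 0 0 0;0 0 0 1.2 0 0 0;0 0 0 0.8 0 0 0;0 0 0 0.5 0 0 0;0 0 0 0.3 0 0 0;0 0 0 0.2 0 0 0;0 0 0 0.2 0 0 0;0 0 0 0.2 0 0 0;0 0 0 0 0 0 0;0 0 0 0 0 0 0;0 0 0 0 0 0 0"

```text
t: 50.05
eef_pos: [0.6298, 0.1667, 0.072]
tool_rot: [0.0, 0.677, 0.736, 0.0]
contact_force: [-0.3, -0.2, -1.2]
gripper_width: 0.111
```

```bash
python3 - <<'E'
from h import *
C=np.load('C.npy'); T=tool(); o=bot.get_obs(); print(T[:3,3],o['contact_force'],o['torque'])
X=loc(C,[[.026,.0025]],.072)[0]; plan(X[0],X[1],.066,94.77)
E
```

```text
[0.62975694 0.16667078 0.07204911] [-0.30657234 -0.16296298 -1.21372632] [ 0.00569703 -0.01457907  0.01271388]
shift cm [-0.03 -0.06  0.6 ] rv deg [ 0.03 -0.    0.  ] yaw0 94.77
```

Request:
move_arm --commands "0 0 -0.05 0.2 0 0 0;0 0 0 0.1 0 0 0;0 0 0 0.1 0 0 0;0 0 0 0.1 0 0 0;0 0 0 0 0 0 0;0 0 0 0 0 0 0;0 0 0 0 0 0 0"

```text
t: 50.63
eef_pos: [0.6291, 0.1666, 0.0667]
tool_rot: [0.0, 0.677, 0.736, -0.0]
contact_force: [-1.3, 0.4, -1.3]
gripper_width: 0.116
```

Request:
move_arm --commands "0 0 0 0.1 0 0 0;0 0 0 0 0 0 0;0 0 0 0 0 0 0"

```text
t: 50.88
eef_pos: [0.6293, 0.1667, 0.0661]
tool_rot: [0.0, 0.677, 0.736, 0.0]
contact_force: [-0.7, 0.2, 2.0]
gripper_width: 0.116
```

Request:
move_arm --commands "0.12 0 0 0.03 0 0 0;0.13 0 0 0 0 0 0;0.14 0 0 0 0 0 0;0.15 0 0 0 0 0 0;0.16 0 0 0 0 0 0;0.18 0 0 0 0 0 0;0.2 0 0 0 0 0 0;0.22 0 0 0 0 0 0;0.26 0 0 0 0 0 0;0.3 0 0 0 0 0 0;0.3 0 0 0 0 0 0" --force 20

```text
t: 51.8
eef_pos: [0.629, 0.1666, 0.0654]
tool_rot: [-0.0, 0.677, 0.736, -0.0]
contact_force: [0.8, -0.2, -0.6]
gripper_width: 0.299
```

Request:
move_arm --commands "0.3 0 0 -1 0 0 0;0.3 0 0 -3 0 0 0;0.37 0 0 -4 0 0 0;0.37 0 0 -4 0 0 0;0.37 0 0 -3 0 0 0;0.37 0 0 0 0 0 0;0.37 0 0 0 0 0 0;0.37 0 0 0 0 0 0"

```text
t: 52.47
eef_pos: [0.6288, 0.1662, 0.2154]
tool_rot: [0.0, 0.677, 0.736, -0.0]
contact_force: [-0.2, -1.1, -1.1]
gripper_width: 0.368
```

```bash
cat >> h.py <<'E'
def seated(i,K,W,C):
    "red grips standing on seated bars, carrier frame"
    c,s=np.cos(C[2]),np.sin(C[2])
    for p in grips(i,K,W,z=.080):
        D=p[:2]-C[:2]; print("  carrier mm",np.round([1000*(c*D[0]+s*D[1]),1000*(-s*D[0]+c*D[1])],1),"yaw",round(np.degrees(p[2]-C[2]),1))
E
python3 - <<'E'
from h import *
C=np.load('C.npy'); cab=np.load('cab.npy')
i,K,W=shot('wrist'); np.savez('w16.npz',i=i,K=K,W=W); seated(i,K,W,C)
plan(.4507,-.2800,.1,88)
E
```

```text
grip [0.6295 0.1647] yaw 5.0 iou 0.848
grip [0.3869 0.2657] yaw 10.0 iou 0.343
  carrier mm [26.1  0.9] yaw 0.2
  carrier mm [-207.2  121.8] yaw 5.2
shift cm [-42.96 -21.4   11.52] rv deg [-0.09  0.05  6.78] yaw0 94.78
```

Request:
move_arm --commands "0.37 -3.58 -1.783 0.5 0 0 0;0.37 -3.58 -1.783 0.5 0 0 0;0.37 -3.58 -1.783 0.5 0 0 0;0.37 -3.58 -1.783 0.5 0 0 0;0.37 -3.58 -1.783 0.5 0 0 0;0.37 -3.58 -1.783 0.5 0 0 0;0.37 -3.58 -1.783 0.5 0 0 0;0.37 -3.58 -1.783 0.5 0 0 0;0.37 -3.58 -1.783 1.5 0 0 0;0.37 -3.58 -1.783 1.5 0 0 0;0.37 -3.58 -1.783 1.5 0 0 0;0.37 -3.58 -1.783 1.5 0 0 0"

```text
t: 53.52
eef_pos: [0.4509, -0.277, 0.1151]
tool_rot: [-0.001, 0.677, 0.736, -0.0]
contact_force: [1.4, -0.3, 0.5]
gripper_width: 0.377
```

Request:
move_arm --commands "0.37 0 0 1.5 0 0 3.4;0.37 0 0 0 0 0 3.4;0.37 0 0 0 0 0 0;0.37 0 0 0 0 0 0;0.37 0 0 0 0 0 0"

```text
t: 53.93
eef_pos: [0.4533, -0.275, 0.1018]
tool_rot: [-0.0, 0.718, 0.696, 0.0]
contact_force: [0.5, 1.0, -0.3]
gripper_width: 0.37
```

```bash
cat >> h.py <<'E'
def barline(i,K,W,p,z=.030):
    V=cv2.cvtColor(i,cv2.COLOR_RGB2HSV).astype(np.float32); a=p[2]; n=np.array([np.cos(a),np.sin(a)]); d=np.array([-np.sin(a),np.cos(a)]); xs=np.arange(-.02,.0201,.0005); r=[]
    for t in(-.05,-.04,-.03,.03,.04,.05,.06,.07,.08):
        X=np.c_[p[:2]+t*d+xs[:,None]*n,np.full(len(xs),z)]; P=w2p(X,K,W).astype(np.float32)
        S=cv2.remap(V[:,:,1],P[None,:,0],P[None,:,1],1)[0]; k=xs[S<50]; r.append((t,k.mean()*1000 if len(k) else np.nan,len(k)/2))
    print(np.round(r,2).tolist())
E
python3 - <<'E'
from h import *
i,K,W=shot('wrist'); g=grips(i,K,W)
p=min(g,key=lambda p:abs(p[0]-.4507)); plan(p[0],p[1],.016,90+np.degrees(p[2])); barline(i,K,W,p)
E
```

```text
grip [ 0.4506 -0.2802] yaw -3.7 iou 0.848
shift cm [-0.52 -0.27  8.6 ] rv deg [ 0.01 -0.01  1.88] yaw0 88.13
[[-0.05, 1.25, 16.0], [-0.04, 1.0, 15.5], [-0.03, 2.25, 4.0], [0.03, -0.5, 15.5], [0.04, -0.75, 16.0], [0.05, -1.0, 15.5], [0.06, -1.0, 15.5], [0.07, -1.25, 16.0], [0.08, -1.5, 15.5]]
```

Request:
move_arm --commands "0.33 -0.52 -0.25 2.5 0 0 0.6;0.33 0 0 2.5 0 0 0;0.33 0 0 1.5 0 0 0;0.33 0 0 0.9 0 0 0;0.33 0 0 0.5 0 0 0;0.33 0 0 0.2 0 0 0;0.33 0 0 0 0 0 0;0.33 0 0 0 0 0 0"

```text
t: 54.65
eef_pos: [0.4512, -0.281, 0.0218]
tool_rot: [0.001, 0.723, 0.691, 0.0]
contact_force: [0.1, 0.1, -0.1]
gripper_width: 0.335
```

Request:
move_arm --commands "0.33 0 0 0.2 0 0 0;0.33 0 0 0.2 0 0 0;0.33 0 0 0 0 0 0;0.2 0 0 0 0 0 0;0 0 0 0 0 0 0;0 0 0 0 0 0 0;0 0 0 0 0 0 0;0 0 0 0 0 0 0" --force 60

```text
t: 55.32
eef_pos: [0.4506, -0.2809, 0.0172]
tool_rot: [0.0, 0.723, 0.691, 0.0]
contact_force: [-0.1, -0.4, 4.2]
gripper_width: 0.111
```

Request:
move_arm --commands "0 0 0 -0.5 0 0 0;0 0 0 -1.5 0 0 0;0 0 0 -3 0 0 0;0 0 0 -3.5 0 0 0;0 0 0 -3 0 0 0;0 0 0 -1.5 0 0 0;0 0 0 0 0 0 0;0 0 0 0 0 0 0;0 0 0 0 0 0 0"

```text
t: 56.07
eef_pos: [0.4492, -0.2805, 0.1456]
tool_rot: [-0.001, 0.723, 0.691, -0.0]
contact_force: [0.3, 0.2, -1.9]
gripper_width: 0.114
```

```bash
python3 - <<'E'
from h import *
T=tool(); C=np.load('C.npy'); X=loc(C,[[-.026,.0015]],.072)[0]; plan(X[0],X[1],.146,94.77)
i,K,W=shot('wrist'); g=grips(i,K,W,z=T[2,3]+.014); barline(i,K,W,[T[0,3],T[1,3],np.arctan2(T[1,0],T[0,0])-np.pi/2],T[2,3]+.014)
E
```

```text
shift cm [ 4.469e+01  1.079e+01 -3.000e-02] rv deg [-0.12 -0.06 -7.4 ] yaw0 87.37
grip [ 0.4493 -0.2798] yaw -2.8 iou 0.872
[[-0.05, -0.19, 24.5], [-0.04, 0.88, 25.0], [-0.03, 0.7, 11.0], [0.03, 0.25, 15.0], [0.04, 0.25, 15.0], [0.05, 0.25, 15.0], [0.06, 0.0, 15.5], [0.07, 0.0, 15.5], [0.08, 0.0, 15.5]]
```

Request:
move_arm --commands "0 3.71 0.9 0 0 0 0;0 3.71 0.9 0 0 0 0;0 3.71 0.9 0 0 0 0;0 3.71 0.9 0 0 0 0;0 3.71 0.9 0 0 0 0;0 3.71 0.9 0 0 0 0;0 3.71 0.9 0 0 0 0;0 3.71 0.9 0 0 0 0;0 3.71 0.9 0 0 0 0;0 3.71 0.9 0 0 0 0;0 3.71 0.9 0 0 0 0;0 3.71 0.9 0 0 0 0"

```text
t: 57.12
eef_pos: [0.5778, 0.1604, 0.1448]
tool_rot: [-0.001, 0.723, 0.691, -0.001]
contact_force: [1.6, -0.1, -1.9]
gripper_width: 0.117
```

Request:
move_arm --commands "0 0 0 0 0 0 -3.7;0 0 0 0 0 0 -3.7;0 0 0 0 0 0 0;0 0 0 0 0 0 0;0 0 0 0 0 0 0;0 0 0 0 0 0 0"

```text
t: 57.62
eef_pos: [0.5784, 0.1581, 0.1464]
tool_rot: [-0.0, 0.678, 0.735, -0.0]
contact_force: [-0.6, 0.1, -2.1]
gripper_width: 0.116
```

```bash
python3 - <<'E'
from h import *
T=tool(); C=np.load('C.npy'); X=loc(C,[[-.026,0]],.072)[0]; plan(X[0],X[1],.073,94.77)
i,K,W=shot('wrist'); seated(i,K,W,C)
E
```

```text
shift cm [ 0.15 -0.06  7.34] rv deg [-0.05  0.02 -0.12] yaw0 94.65
grip [0.5809 0.123 ] yaw -4.8 iou 0.511
grip [0.6297 0.1648] yaw 10.1 iou 0.826
grip [0.3756 0.2551] yaw 68.9 iou 0.475
  carrier mm [-25.8 -36.6] yaw -9.5
  carrier mm [26.3  0.9] yaw 5.3
  carrier mm [-219.4  112.1] yaw 64.2
```

Request:
move_arm --commands "0 0.15 -0.06 2 0 0 0;0 0 0 2 0 0 0;0 0 0 1.3 0 0 0;0 0 0 0.8 0 0 0;0 0 0 0.5 0 0 0;0 0 0 0.3 0 0 0;0 0 0 0.2 0 0 0;0 0 0 0.2 0 0 0;0 0 0 0 0 0 0;0 0 0 0 0 0 0;0 0 0 0 0 0 0"

```text
t: 58.58
eef_pos: [0.5782, 0.1605, 0.0744]
tool_rot: [0.0, 0.677, 0.736, 0.0]
contact_force: [0.4, -0.6, -2.1]
gripper_width: 0.114
```

```bash
python3 - <<'E'
from h import *
C=np.load('C.npy'); o=bot.get_obs(); print(o['contact_force'])
X=loc(C,[[-.026,0]],.072)[0]; plan(X[0],X[1],.067,94.77)
E
```

```text
[ 0.44498871 -0.62524365 -2.09130374]
shift cm [-0.1  -0.07  0.74] rv deg [ 0.05 -0.    0.01] yaw0 94.78
```

Request:
move_arm --commands "0 0 -0.05 0.2 0 0 0;0 0 0 0.2 0 0 0;0 0 0 0.1 0 0 0;0 0 0 0.1 0 0 0;0 0 0 0 0 0 0;0 0 0 0 0 0 0;0 0 0 0 0 0 0"

```text
t: 59.17
eef_pos: [0.5775, 0.1604, 0.068]
tool_rot: [0.0, 0.677, 0.736, 0.0]
contact_force: [0.4, 0.1, -0.9]
gripper_width: 0.115
```

Request:
move_arm --commands "0 0 0 0.1 0 0 0;0 0 0 0 0 0 0;0 0 0 0 0 0 0"

```text
t: 59.42
eef_pos: [0.5777, 0.1605, 0.0673]
tool_rot: [0.0, 0.677, 0.736, 0.0]
contact_force: [-0.5, 0.3, 1.8]
gripper_width: 0.116
```

Contact at 0.0673 as expected. Release slowly, rise, check.

Request:
move_arm --commands "0.12 0 0 0.03 0 0 0;0.13 0 0 0 0 0 0;0.14 0 0 0 0 0 0;0.15 0 0 0 0 0 0;0.16 0 0 0 0 0 0;0.18 0 0 0 0 0 0;0.2 0 0 0 0 0 0;0.22 0 0 0 0 0 0;0.26 0 0 0 0 0 0;0.3 0 0 0 0 0 0;0.3 0 0 0 0 0 0" --force 20

```text
t: 60.33
eef_pos: [0.5774, 0.1604, 0.0666]
tool_rot: [-0.0, 0.677, 0.736, 0.0]
contact_force: [0.3, 0.2, -0.2]
gripper_width: 0.296
```

Request:
move_arm --commands "0.3 0 0 -1 0 0 0;0.3 0 0 -3 0 0 0;0.3 0 0 -4 0 0 0;0.3 0 0 -4 0 0 0;0.3 0 0 -3 0 0 0;0.3 -2.5 0 0 0 0 0;0.3 -2.5 0 0 0 0 0;0.3 -2.5 0 0 0 0 0;0 0 0 0 0 0 0;0 0 0 0 0 0 0;0 0 0 0 0 0 0"

```text
t: 61.25
eef_pos: [0.5836, 0.0864, 0.2172]
tool_rot: [-0.0, 0.677, 0.736, 0.0]
contact_force: [-0.0, 0.2, 0.1]
gripper_width: -0.001
```

```bash
python3 - <<'E'
from h import *
C=np.load('C.npy'); cab=np.load('cab.npy')
i,K,W=shot('wrist'); np.savez('w17.npz',i=i,K=K,W=W); seated(i,K,W,C); print(tool()[:3,3])
V=cv2.cvtColor(i,cv2.COLOR_RGB2HSV).astype(np.float32)
# bar edges near both plates, plane z=.080, in carrier x about +-26
for sx in(-1,1):
  for y in(-.128,-.1,-.06,-.04,.04,.06,.1,.125):
    xs=np.arange(-.018,.0181,.0005); P=w2p(loc(C,np.c_[sx*.026+xs,np.full(len(xs),y)],.080),K,W).astype(np.float32)
    S=cv2.remap(V[:,:,1],P[None,:,0],P[None,:,1],1)[0]; k=xs[S<60]; print(sx*26,y,P[36].round().tolist(),len(k)/2,round(k.mean()*1000,1) if len(k) else None)
X=loc(cab,[-.36,0],0)[0]; plan(X[0],X[1],.215,94.77)
E
```

```text
grip [0.6297 0.1651] yaw 5.3 iou 0.851
grip [0.578  0.1616] yaw 4.7 iou 0.86
  carrier mm [26.3  1.3] yaw 0.5
  carrier mm [-25.5   2.1] yaw -0.1
[0.58344917 0.08707333 0.21715956]
-26 -0.128 [325.0, 229.0] 36.5 0.0
-26 -0.1 [325.0, 202.0] 18.0 0.3
-26 -0.06 [325.0, 161.0] 31.5 1.8
-26 -0.04 [325.0, 139.0] 36.5 0.0
-26 0.04 [325.0, 42.0] 36.5 0.0
-26 0.06 [325.0, 15.0] 31.5 1.6
-26 0.1 [325.0, -43.0] 36.5 0.0
-26 0.125 [325.0, -83.0] 36.5 0.0
26 -0.128 [378.0, 229.0] 36.5 0.0
26 -0.1 [380.0, 202.0] 18.0 -0.2
26 -0.06 [382.0, 161.0] 32.0 -1.4
26 -0.04 [383.0, 139.0] 36.5 0.0
26 0.04 [388.0, 42.0] 36.5 0.0
26 0.06 [390.0, 15.0] 31.5 -1.6
26 0.1 [393.0, -43.0] 36.5 0.0
26 0.125 [395.0, -83.0] 36.5 0.0
shift cm [-31.64 -34.49   0.17] rv deg [ 0.03 -0.05  0.1 ] yaw0 94.87
```

```bash
python3 - <<'E'
from h import *
plan(.3062,-.2603,.12,85.78)
i,K,W=shot('top'); cab=np.load('cab.npy'); C=np.load('C.npy')
V=cv2.cvtColor(i,cv2.COLOR_RGB2HSV)
xs=np.arange(-.36,-.27,.004); P=w2p(loc(cab,np.c_[xs,np.full(len(xs),.02)],.052),K,W).astype(np.float32)
print(np.round(xs[0],3),cv2.remap(V,P[None,:,0],P[None,:,1],1)[0][:,1].tolist())
E
```

```text
shift cm [-32.27 -30.58   9.67] rv deg [ 0.02 -0.05  9.09] yaw0 94.87
-0.36 [26, 28, 15, 11, 17, 13, 16, 17, 14, 15, 17, 20, 18, 17, 16, 18, 15, 25, 21, 20, 11, 19, 18]
```

Request:
move_arm --commands "0.37 -2.69 -2.55 0.8 0 0 0;0.37 -2.69 -2.55 0.8 0 0 0;0.37 -2.69 -2.55 0.8 0 0 0;0.37 -2.69 -2.55 0.8 0 0 0;0.37 -2.69 -2.55 0.8 0 0 0;0.37 -2.69 -2.55 0.8 0 0 0;0.37 -2.69 -2.55 0.8 0 0 0;0.37 -2.69 -2.55 0.8 0 0 0;0.37 -2.69 -2.55 0.8 0 0 0;0.37 -2.69 -2.55 0.8 0 0 0;0.37 -2.69 -2.55 0.8 0 0 0;0.37 -2.68 -2.53 0.87 0 0 0"

```text
t: 62.35
eef_pos: [0.3055, -0.2619, 0.1201]
tool_rot: [0.001, 0.676, 0.737, -0.0]
contact_force: [0.3, 0.0, 1.2]
gripper_width: 0.371
```

Request:
move_arm --commands "0.37 0 0 0 0 0 4.5;0.37 0 0 0 0 0 4.6;0.37 0 0 0 0 0 0;0.37 0 0 0 0 0 0;0.37 0 0 0 0 0 0"

```text
t: 62.77
eef_pos: [0.3066, -0.2607, 0.1201]
tool_rot: [0.0, 0.732, 0.682, 0.0]
contact_force: [0.3, 0.4, 0.5]
gripper_width: 0.366
```

```bash
python3 - <<'E'
from h import *
plan(.3060,-.2603,.02,85.78); cab=np.load('cab.npy')
i,K,W=shot('wrist'); V=cv2.cvtColor(i,cv2.COLOR_RGB2HSV).astype(np.float32); c,s=np.cos(cab[2]),np.sin(cab[2]); D=tool()[:2,3]-cab[:2]; print("tool local",D@[c,s],D@[-s,c])
for y in(-.02,0,.02,.04):
    xs=np.arange(-.36,-.27,.002); P=w2p(loc(cab,np.c_[xs,np.full(len(xs),y)],.052),K,W).astype(np.float32)
    print(y,P[20].round(),cv2.remap(V[:,:,1],P[None,:,0],P[None,:,1],1)[0].astype(int).tolist())
E
```

```text
shift cm [ 0.04 -0.07 10.01] rv deg [0.03 0.01 0.16] yaw0 85.94
tool local -0.3199904671529651 -0.00040707956597518525
-0.02 [325. 224.] [48, 47, 47, 47, 47, 48, 47, 48, 47, 46, 46, 46, 45, 45, 46, 47, 45, 25, 12, 11, 12, 12, 21, 50, 48, 48, 46, 47, 46, 45, 45, 45, 45, 46, 47, 32, 23, 21, 26, 26, 26, 25, 25, 26, 25]
0 [325. 199.] [45, 45, 45, 46, 46, 47, 47, 46, 46, 46, 48, 47, 48, 48, 46, 46, 45, 27, 13, 13, 11, 14, 19, 47, 49, 48, 48, 47, 47, 46, 46, 46, 46, 47, 48, 29, 25, 22, 26, 24, 24, 23, 24, 24, 25]
0.02 [325. 173.] [47, 46, 45, 45, 44, 44, 43, 45, 45, 46, 46, 47, 46, 46, 45, 46, 46, 34, 12, 12, 12, 13, 20, 48, 47, 46, 46, 44, 44, 45, 44, 45, 46, 44, 46, 34, 27, 26, 25, 26, 25, 25, 25, 25, 24]
0.04 [325. 145.] [47, 48, 47, 47, 45, 45, 47, 46, 46, 48, 49, 49, 50, 49, 48, 48, 48, 30, 14, 12, 12, 15, 17, 45, 47, 48, 46, 47, 46, 48, 48, 49, 48, 49, 47, 26, 23, 25, 22, 27, 25, 26, 27, 27, 25]
```

Request:
move_arm --commands "0.37 0.04 0 3 0 0 0;0.37 0 0 2.5 0 0 0;0.37 0 0 1.5 0 0 0;0.37 0 0 1 0 0 0;0.37 0 0 0.8 0 0 0;0.37 0 0 0.6 0 0 0;0.37 0 0 0.4 0 0 0;0.37 0 0 0.2 0 0 0;0.37 0 0 0 0 0 0;0.37 0 0 0 0 0 0"

```text
t: 63.65
eef_pos: [0.3061, -0.2613, 0.0203]
tool_rot: [0.0, 0.733, 0.68, -0.0]
contact_force: [1.1, -0.3, 0.6]
gripper_width: 0.368
```

Request:
move_arm --commands "0.2 0 0 0 0 0 0;0 0 0 0 0 0 0;0 0 0 0 0 0 0;0 0 0 0 0 0 0;0 0 0 0 0 0 0" --force 50

```text
t: 64.07
eef_pos: [0.3063, -0.2613, 0.0205]
tool_rot: [0.001, 0.733, 0.68, -0.0]
contact_force: [0.2, 0.4, 5.4]
gripper_width: 0.095
```

Request:
move_arm --commands "0 0 0.8 0 0 0 0;0 0 1.3 0 0 0 0;0 0 1.4 0 0 0 0;0 0 1.4 0 0 0 0;0 0 1.4 0 0 0 0;0 0 1.4 0 0 0 0;0 0 1.4 0 0 0 0;0 0 1.4 0 0 0 0;0 0 1.4 0 0 0 0;0 0 1.4 0 0 0 0;0 0 1 0 0 0 0;0 0 0.6 0 0 0 0"

```text
t: 65.07
eef_pos: [0.456, -0.2727, 0.0205]
tool_rot: [0.001, 0.733, 0.68, 0.0]
contact_force: [-0.9, -1.2, 7.6]
gripper_width: 0.096
```

Request:
move_arm --commands "0 0 0.3 0 0 0 0;0 0 0.2 0 0 0 0;0 0 0.2 0 0 0 0;0 0 0 0 0 0 0;0 0 0 0 0 0 0"

```text
t: 65.48
eef_pos: [0.4622, -0.2732, 0.0206]
tool_rot: [0.001, 0.733, 0.68, 0.0]
contact_force: [0.6, -1.7, 4.6]
gripper_width: 0.097
```

Request:
move_arm --commands "0 0 0.2 0 0 0 0;0 0 0.2 0 0 0 0;0 0 0 0 0 0 0;0 0 0 0 0 0 0"

```text
t: 65.82
eef_pos: [0.4642, -0.2734, 0.0205]
tool_rot: [-0.0, 0.733, 0.68, -0.001]
contact_force: [-4.6, 0.7, 11.7]
gripper_width: 0.096
```

Request:
move_arm --commands "0 0 0.2 0 0 0 0;0 0 0.2 0 0 0 0;0 0 0 0 0 0 0;0 0 0 0 0 0 0"

```text
t: 66.15
eef_pos: [0.4641, -0.2734, 0.0204]
tool_rot: [-0.003, 0.734, 0.679, -0.004]
contact_force: [-14.7, 2.5, 25.6]
gripper_width: 0.098
```

Request:
move_arm --commands "0 0 -0.2 0 0 0 0;0 0 -0.1 0 0 0 0;0 0 0 0 0 0 0;0.2 0 0 0 0 0 0;0.25 0 0 0 0 0 0;0.25 0 0 0 0 0 0;0.25 0 0.2 0 0 0 0;0.25 0 0.2 0 0 0 0;0.25 0 0.2 0 0 0 0;0.25 0 0 0 0 0 0;0.25 0 0 0 0 0 0"

```text
t: 67.07
eef_pos: [0.4694, -0.2734, 0.0192]
tool_rot: [-0.002, 0.733, 0.68, -0.002]
contact_force: [-7.9, 1.6, 5.1]
gripper_width: 0.251
```

Request:
move_arm --commands "0.3 0 -0.4 0 0 0 0;0.37 0 -0.4 0 0 0 0;0.37 0 0 0 0 0 0;0.37 0 0 0 0 0 0;0.37 0 0 -1 0 0 0;0.37 0 0 -2 0 0 0;0.37 0 0 -3 0 0 0;0.37 0 0 -4 0 0 0;0.37 0 0 -2 0 0 0;0.37 0 0 0 0 0 0;0.37 0 0 0 0 0 0;0.37 0 0 0 0 0 0"

```text
t: 68.07
eef_pos: [0.4641, -0.2729, 0.1398]
tool_rot: [-0.0, 0.733, 0.68, -0.0]
contact_force: [-0.6, -0.0, -0.3]
gripper_width: 0.371
```

```bash
python3 - <<'E'
from h import *
cab=np.load('cab.npy'); T=tool(); print(T[:3,3])
i,K,W=shot('wrist'); V=cv2.cvtColor(i,cv2.COLOR_RGB2HSV).astype(np.float32)
for y in(-.02,0.01,.04):
    xs=np.arange(-.19,-.10,.001); P=w2p(loc(cab,np.c_[xs,np.full(len(xs),y)],.052),K,W).astype(np.float32)
    S=cv2.remap(V[:,:,1],P[None,:,0],P[None,:,1],1)[0]; k=xs[:40][S[:40]<28]; print(y,"handle",k.min(),k.max(),S[50:].astype(int).tolist())
plan(.4,-.35,.3,85.8)
E
```

```text
[ 0.46405832 -0.27292053  0.13980893]
-0.02 handle -0.16699999999999998 -0.15699999999999997 [50, 49, 48, 49, 47, 49, 49, 48, 46, 30, 21, 24, 24, 29, 34, 27, 32, 27, 27, 25, 25, 24, 24, 25, 27, 25, 25, 26, 26, 26, 27, 25, 13, 19, 28, 8, 2, 4, 6, 5]
0.01 handle -0.16699999999999998 -0.15699999999999997 [46, 47, 48, 49, 49, 50, 50, 48, 47, 39, 13, 22, 22, 23, 32, 30, 27, 26, 23, 27, 25, 25, 26, 27, 28, 25, 26, 27, 25, 25, 26, 26, 10, 38, 31, 9, 9, 7, 7, 7]
0.04 handle -0.16699999999999998 -0.15699999999999997 [48, 49, 48, 48, 48, 47, 48, 47, 46, 34, 21, 21, 30, 32, 27, 22, 29, 28, 25, 25, 25, 27, 26, 25, 25, 26, 25, 25, 24, 26, 25, 22, 13, 43, 39, 13, 7, 7, 9, 8]
shift cm [ -8.17  -5.79 -16.08] rv deg [-0.08 -0.03 -0.12] yaw0 85.68
```

Request:
move_arm --commands "0.37 0 0 -4 0 0 0;0.37 -2 -1 -4 0 0 0;0.37 -3 -1 -3 0 0 0;0.37 -3 -2 -2 0 0 0;0.37 -2 -1 0 0 0 0;0.37 0 0 0 0 0 0;0.37 0 0 0 0 0 0"

```text
t: 68.7
eef_pos: [0.4071, -0.3669, 0.2636]
tool_rot: [-0.001, 0.734, 0.679, -0.0]
contact_force: [-0.9, 0.3, -0.0]
gripper_width: 0.372
```

```bash
python3 - <<'E'
from h import *
C=np.load('C.npy'); cab=np.load('cab.npy')
i,K,W=shot('top'); a=cv2.imread('pics/top0.png')[:,:,::-1]
print("top:"); seated(i,K,W,C)
for k in(-1,0,1):
    try: inbay(k,i,K,W,C)
    except Exception as e: print(k,"n/a")
d=np.abs(i.astype(int)-a).sum(2)
for n,(u,v) in dict(amber=(200,198),dropper=(187,162),boxA0=(240,222)).items(): print(n,"mean diff",d[v-15:v+15,u-15:u+15].mean().round(1))
j,K2,W2=shot('scene'); b=cv2.imread('pics/scene0.png')[:,:,::-1]; e=np.abs(j.astype(int)-b).sum(2)
for n,(u,v) in dict(amber=(211,265),dropper=(181,247)).items(): print("scene",n,e[v-15:v+15,u-15:u+15].mean().round(1))
print("scene:"); seated(j,K2,W2,C)
E
```

```text
top:
grip [0.707  0.8627] yaw 66.9 iou 0.631
  carrier mm [161.5 690. ] yaw 62.1
bay -1 d mm [0.  1.5] yaw 15.5 iou 0.503
bay 0 d mm [-0.3  6.9] yaw -16.5 iou 0.497
bay 1 d mm [1.4 2.2] yaw -3.0 iou 0.525
amber mean diff 8.3
dropper mean diff 7.2
boxA0 mean diff 48.1
scene amber 8.2
scene dropper 7.9
scene:
grip [0.7335 0.8509] yaw -10.2 iou 0.664
grip [0.5803 0.1593] yaw 21.0 iou 0.645
  carrier mm [186.9 676. ] yaw -15.0
  carrier mm [-23.3  -0.4] yaw 16.2
```

Request:
move_arm --commands "0.37 4 1.3 -0.3 0 0 0;0.37 4 1.3 -0.3 0 0 0;0.37 4 1.3 -0.3 0 0 0;0.37 4 1.3 -0.3 0 0 0;0.37 3.9 1.3 -0.3 0 0 0;0.37 3.9 1.3 -0.3 0 0 0;0.37 3.9 1.3 -0.3 0 0 0;0.37 3.9 1.3 -0.3 0 0 0;0.37 3.9 1.3 -0.3 0 0 0;0.37 3.9 1.3 -0.3 0 0 0;0.37 3.9 1.3 -0.3 0 0 0;0.37 3.9 1.3 -0.3 0 0 0"

```text
t: 69.8
eef_pos: [0.5986, 0.0949, 0.3001]
tool_rot: [-0.001, 0.732, 0.681, -0.0]
contact_force: [0.1, -0.6, 0.6]
gripper_width: 0.375
```

Request:
move_arm --commands "0.37 3.9 1.3 -0.3 0 0 0;0.37 3.9 1.3 -0.3 0 0 0;0.37 0 0 0 0 0 0;0.37 0 0 0 0 0 0;0.37 0 0 0 0 0 0"

```text
t: 70.22
eef_pos: [0.6299, 0.1683, 0.3057]
tool_rot: [-0.001, 0.732, 0.681, -0.001]
contact_force: [-0.2, -0.9, -0.0]
gripper_width: 0.371
```

```bash
python3 - <<'E'
from h import *
C=np.load('C.npy'); print(tool()[:3,3])
i,K,W=shot('wrist'); seated(i,K,W,C)
V=cv2.cvtColor(i,cv2.COLOR_RGB2HSV).astype(np.float32); B=blue(i)
for sx in(-1,1):
  for y in(-.113,.113):  # bar over the notch, between blue teeth
    xs=np.arange(-.014,.0141,.0005); P=w2p(loc(C,np.c_[sx*.026+xs,np.full(len(xs),y)],.080),K,W).astype(np.float32)
    S=cv2.remap(V[:,:,1],P[None,:,0],P[None,:,1],1)[0]; k=xs[S<60]; print(sx*26,y,P[28].round().tolist(),len(k)/2,round(k.mean()*1000,1) if len(k) else None)
for k in(-1,0,1): # box sides along carrier y at x=0, top plane
    ys=np.arange(-.025,.0251,.001); P=w2p(loc(C,np.c_[np.zeros(51),.062*k+ys],.068),K,W).astype(np.float32)
    b=ys[cv2.remap(B,P[None,:,0],P[None,:,1],0)[0]>0]; print("box",k,P[25].round(),np.round([b.min()*1000,b.max()*1000],1) if len(b) else None)
E
```

```text
[0.62988483 0.16829072 0.30571473]
grip [0.5772 0.1618] yaw 2.6 iou 0.824
grip [0.6294 0.1646] yaw 4.4 iou 0.868
grip [0.3752 0.266 ] yaw 13.8 iou 0.352
  carrier mm [-26.3   2.4] yaw -2.2
  carrier mm [26.1  0.8] yaw -0.4
  carrier mm [-218.9  123. ] yaw 9.1
-26 -0.113 [299.0, 251.0] 23.5 -2.0
-26 0.113 [261.0, 65.0] 13.5 1.0
26 -0.113 [339.0, 245.0] 23.5 -0.5
26 0.113 [309.0, 57.0] 12.5 0.5
box -1 [313. 208.] [-14.  23.]
box 0 [304. 160.] [-15.  19.]
box 1 [295. 108.] [-13.  16.]
```

```bash
python3 -c "
from station import bot
print(bot.hand_in())"
```

```text
the job is handed in; nothing more can be done
None
```

I packed all three blue boxes, laid both bars across the carrier, shut the drawer and handed the job in at about 70 s. The hand-in gave no verdict.

**Boxes:** Each lies flat in its own bay, lengthwise across the carrier. The wrist camera put them within about 2 mm of centre. The middle box first landed about 5 mm off, so I gripped it again and recentred it.

**Bars:** The rear bar sits at carrier x = +26 mm and the front bar at −26 mm. Both have the grip upwards and are within about 2.5 mm of centre along the carrier. They made contact at the height expected for the notch floors, and the last view showed all four ends over their notches.

**Drawer:** I pushed it to its stop, where it resisted with about 15 N, then pushed it once more after letting go. The handle ended about 2 mm further in than it started.

**Bottles:** In both fixed cameras the area around them matched the first pictures to within image noise.

**What failed or disagreed:**
- My first grasp closed above a box without touching it, because the finger ends sit about 20 mm behind the reported tool point. I worked lower after that.
- The final check from the fixed cameras was too coarse, with the bars in the way, to confirm the boxes and bars. I rely on the wrist camera readings for those.
- The viewed-picture limit was used up once the drawer was open, so I checked all later steps by measurement only.

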